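Load and close a drum steriliser with a hydraulic basket lift

TASK

Get the steriliser ready to run: stand every canister from the rubber mat upright in its raised basket, then crack the pump's release valve open a fraction of a turn (well under a quarter turn), just enough that the basket sinks slowly, at no more than about 5 cm/s, right down into the drum, and shut the valve again. Then set the lid fully home on its two locating pegs and turn its knurled hand nut clockwise until it stops tight, without disturbing the other things on the table.

Things in the scene. Friction and masses are not known exactly. Their poses are not given: they have to be found in the camera images.
- steriliser: drum steriliser with its hand pump on one base plate, fixed. Origin on the table under the drum's centre, z up, front panel on its -x side. White base 212 mm across, 55 mm high; steel drum 188 mm outside, 168 mm inside, open top, rim 170 mm above the table. The pump stands 200 mm off on the -y side: grey tank and, on its -x end, a dark block 74 mm high with the release valve on top
- lid_seat (a point): centre of the drum's rim, level with its top face where the lid lies; axes as the steriliser's. On its x and -x, 112 mm out, upright locating pegs 10 mm thick, 20 mm tall with conical tips. On its y and -y hooked keepers, 32 mm wide, 33 mm above the rim, the hook reaching inwards to 104 mm from the centre with 23 mm free under it
- basket_floor (a point): centre of the upper face of the round steel basket's floor; sinks with the lift; axes as the steriliser's. Basket 152 mm inside, wall 24 mm above the floor. Raised, the floor is 25 mm below the rim; right down, 100 mm below it
- lift (a joint): how far the hydraulic ram with the basket has sunk (m): 0 fully raised, 0.075 right down. With the valve shut it holds against a light push; it sinks by its own weight while the release valve is open enough
- valve (a joint): release valve: 0 shut, grows anticlockwise seen from above (rad). It is stiff (0.2 to 0.4 N m) and stays where it is left. The ram holds below 0.35 rad and begins to sink between 0.4 and 0.6 rad, depending on the load; 0.1 rad more then adds about 1.5 cm/s, so that from about 0.85 rad on it drops at over 6 cm/s
- valve_grip (a point): middle of the valve's steel T-bar, which is 58 mm long along this point's x, 12 mm thick along y, 20 mm high; the bar's underside is 34 mm above the valve block, its axis (z) upright, and it turns with the valve
- lid: loose round aluminium lid, 192 mm across, plate 8 mm thick, 0.85 kg. Origin at the centre of its underside, z up. Ears along its x and -x with 13 mm holes, 112 mm from the centre, for the pegs (either way round). Flat locking bars on top along y and -y slide out under the keepers, 4 mm per rad of the hand nut. Hub in the middle 24 mm high, 56 mm across; the nut above it also serves to lift the lid
- nut_grip (a point): centre of the knurled steel hand nut on the lid's stud: 46 mm across, 26 mm high, on the lid's axis; 46 mm above the lid's underside with the nut fully up, 39 mm when tight. The stud's end, 12 mm thick, is 70 mm above the lid's underside
- lid_nut (a joint): hand nut: grows as it turns clockwise seen from above (rad), screwing down 1.5 mm per rad; 0 fully up, 5.0 at its stop, tight. It turns with light friction (0.06 N m)
- canister_a: loose taller steel sterilising canister, 52 mm across, 58 mm high, with an upright round black knob 18 mm across and 30 mm tall on top; about 0.15 kg; origin at the centre of its underside, z up. May be absent
- knob_a (a point): point on the axis of that canister's knob, 78 mm above its underside (10 mm below the knob's top)
- canister_b: loose taller steel sterilising canister, 52 mm across, 58 mm high, with an upright round black knob 18 mm across and 30 mm tall on top; about 0.15 kg; origin at the centre of its underside, z up. May be absent
- knob_b (a point): point on the axis of that canister's knob, 78 mm above its underside (10 mm below the knob's top)
- canister_c: loose shorter steel sterilising canister, 52 mm across, 44 mm high, with an upright round black knob 18 mm across and 30 mm tall on top; about 0.15 kg; origin at the centre of its underside, z up. May be absent
- knob_c (a point): point on the axis of that canister's knob, 64 mm above its underside (10 mm below the knob's top)
- canister_d: loose shorter steel sterilising canister, 52 mm across, 44 mm high, with an upright round black knob 18 mm across and 30 mm tall on top; about 0.15 kg; origin at the centre of its underside, z up. May be absent
- knob_d (a point): point on the axis of that canister's knob, 64 mm above its underside (10 mm below the knob's top)
- spray_bottle: white plastic bottle, 60 mm across, 170 mm tall, origin under its foot; a bystander
- glove_box: blue and white carton of gloves, 110 x 200 x 70 mm, origin under its centre; a bystander
- vial_carton: open cardboard tray of small vials, 150 x 180 x 50 mm, origin under its centre; a bystander

How it is judged:
On the way, in this order (a step that is already met when the one before it is completed fails the run):
1. all canisters present stand upright in the raised basket, let go (horizontal distance between each of canister_a, canister_b, canister_c, canister_d and basket_floor below 0.058 m and z of each of canister_a, canister_b, canister_c, canister_d in the frame of basket_floor below 0.008 m and angle between each of canister_a, canister_b, canister_c, canister_d's own z axis and vertical below 0.12 rad and contact force between the fingers and canister_a below 0.5 N and contact force between the fingers and canister_b below 0.5 N and contact force between the fingers and canister_c below 0.5 N and contact force between the fingers and canister_d below 0.5 N and value of joint lift below 0.02 m), for 0.3 s.
2. the basket has sunk right down (value of joint lift above 0.072 m), for 0.2 s.
3. the lid lies home on its pegs, its nut not yet tight (horizontal distance between lid and lid_seat below 0.004 m and z of lid in the frame of lid_seat below 0.003 m and angle between lid's own z axis and vertical below 0.03 rad and angle between the x axis of lid and the x axis of steriliser, either way round below 0.06 rad and value of joint lid_nut below 4 rad), for 0.2 s.
4. the hand nut is tight with the lid home (horizontal distance between lid and lid_seat below 0.004 m and z of lid in the frame of lid_seat below 0.003 m and angle between lid's own z axis and vertical below 0.03 rad and angle between the x axis of lid and the x axis of steriliser, either way round below 0.06 rad and value of joint lid_nut above 4.8 rad), for 0.2 s.
At the end, for the whole second after the job is handed in: All canisters present stand upright (7 degrees) on the basket floor; basket right down (3 mm); valve shut (0.15 rad); lid on the rim in line with the pegs, centre within 4 mm, height within 3 mm; hand nut within 0.2 rad of its stop (all of step 4 and horizontal distance between each of canister_a, canister_b, canister_c, canister_d and basket_floor below 0.058 m and z of each of canister_a, canister_b, canister_c, canister_d in the frame of basket_floor below 0.008 m and angle between each of canister_a, canister_b, canister_c, canister_d's own z axis and vertical below 0.12 rad and value of joint lift above 0.072 m and value of joint valve below 0.15 rad and linear speed of lid below 0.02 m/s); the robot touches nothing.
It fails at once if the basket drops: the ram sinks faster than 6 cm/s (velocity of joint lift above 0.06 m/s).
It fails at once if the release valve is opened a quarter turn or more (value of joint valve above 1.57 rad).
It fails at once if a bystander is pushed more than 4 cm away (distance of any of spray_bottle, glove_box, vial_carton from where it was at the start of the episode above 0.04 m).
Of canister_a, canister_b, canister_c, canister_d only 2 to 4 are there at a start; the rules pass over those that are not, and their reading is None.
At some moment in a run one of canister_a, canister_b, canister_c, canister_d may be knocked a few centimetres aside while the robot is not near it.
It also fails if it takes over 210 s, if anything falls off the work surface, if the arm or the gripper's body presses on something with over 40 N, if the wrist force passes 120 N, or if a joint passes its speed limit or range.

ROBOT

A 6-joint arm with a two-finger parallel gripper is mounted at the origin on the work surface. World frame = base frame: x ahead of the robot, y to its left, z up, the work surface at z = 0. Lengths are in m, angles in rad, forces in N, time in s.
With the tool pointing down it reaches from about 0.325 to 0.75 m from the base axis. Payload 7.6 kg.
Tool frame: the origin (TCP) lies midway between the tips of the shut fingers; the grasp point (between the pads) lies r.pinch_z behind it (r.pinch_z is the distance from the TCP to the grasp point, in m); z points along the fingers, x is the direction in which the jaws open and shut, and the axes are right-handed (so a half turn about z gives the same grasp; the last joint's range is limited). The gripper opens to 85 mm and grips with 20 to 120 N. Pads are 22 mm wide; open, the fingers measure 114 mm over their backs; the gripper's body (76 mm by 85 mm) begins 54 mm behind the grasp point. The pads swing forward as they close: fully open they stand 13 mm farther back than shut.
Start: joints at [1.039, 0.052, 1.401, -0, 1.689, -0.07], TCP at [0.234, 0.47, 0.231] pointing down, gripper open.
Joint ranges: [-2.9, 2.9], [-0.91, 2.17], [0.12, 2.37], [-1.06, 4.2], [0.26, 2.73], [-2.93, 2.93]. Speed limits (rad/s): [2.57, 2.57, 3.01, 3.14, 3.14, 3.14].

INTERFACE

Orientations are given as a unit quaternion [w, x, y, z].
In Python, from workcell import r gives the robot as it stands. The module is installed in compiled form; this text tells all that it offers.
- The arm moves only by the tool jog_arm, never from a script. Its argument "rows" is a list that holds one entry, the list of rows, each a list of 7 numbers: the shift along the tool's x, y, z in m, then the turn, a rotation vector about the tool's x, y, z in rad, then the closure, from 0 (fully open) to 1 (shut). A call has exactly 10 rows; each row is the pose to reach, as a shift and turn from the pose commanded when the call began, along the tool's axes at that moment; what a row does not reach only later rows make up. A row lasts 1/8 s, in which the tool goes at most 62.5 mm and 10.7 degrees, less where a joint would pass 70% of its speed; a pose out of reach is approached as far as the arm can. A call with a gripper value outside its range is refused whole. The fingers move at their own pace and stop on an object; "force" is the grip in N (left out, the last holds). Time passes only in rows, so rows that repeat a pose let the fingers close, or fill a call up. It gives the time, the measured TCP pose, the force and the opening at its end, in the units of the state.
- r.observe(): the state, without advancing time (a new reading comes with each control period).
- r.get_image(name): name is "side" or "top"; returns a dict with "color" (400x640x3 uint8, red, green, blue), "range_z" (400x640 float32, m along the optical axis (not along the pixel's ray), 0 where there is no reading), "fx", "fy", "cx", "cy" (pixels), "origin" and "rotation" of the camera in the world. Camera axes: x right, y up, looking along -z (the intrinsics and any distortion apply to the point x, -y, -z); pixel columns grow to the right and rows downward; lengths in m; the calibration is good to about 2 mm. A picture is of the moment at which its call begins.
- r.close_job(): hands the job in, once; it reports no verdict.
Trained networks look in a picture, given as the dict that the camera call returned (one of the last four; its "shot" number tells which), for a name from the list of things; names that differ only in an ending like _2 or _b are one class to them, and where a whole thing is asked for, a point or a joint stands for the part that bears it (a point fixed in the world has none). Each returns a list of dicts, best first, with "conf" (0 to 1); they miss things now and then, are a little off and sometimes report something else, mostly with a low value. They report only what shows in the picture. A call takes as long as a camera call.
- r.silhouettes(name, picture): "mask" (400x640 bool, what is visible of it) and "uv" ([column, row] in pixels, amid what is visible of it).
The state is a dict: "time": time; "joint_pos": joint angles; "qvel": joint speeds; "joint_torque": joint torques, N m; "ee_pos": TCP position; "eef_rot": TCP orientation; "contact_force": force on the tool from outside, world axes, zero at the start; "torque": the same for the moment, N m; "width": opening from 0.0 (shut) to 1.0 (fully open).
Only numpy, scipy, OpenCV 4.12 (cv2) and the standard library are available. Lean on these libraries where they do the work, as an engineer would, in place of code of your own. Each camera call takes 0.05 s, during which the arm holds its last target. There are 200 camera calls.

## Working session

There is one attempt and no reset: what is moved stays moved. The work goes in short steps, Python scripts to look and compute and a tool call to move; the robot and the scene stay as the last step left them, time stands still between calls to the robot, and variables do not carry over. Pictures are saved under pics/ and viewed, on a budget of 14 in all, crops included, one or two more only if the job needs it, and the job is handed in when it is done.

Besides the shell and the picture viewer there is one more tool, called after "Emit:" as name(argument=value, ...) on one line, values as JSON. jog_arm: Moves the arm, as the interface text tells. Its arguments: {"type":"object","properties":{"rows":{"type":"array"},"force":{"type":"number"}},"required":["rows"]}

```bash
mkdir -p pics; cat > h.py <<'E'
import numpy as np, cv2
from workcell import r
from scipy.spatial.transform import Rotation as R
def cloud(p):
    z=p["range_z"].astype(float); v,u=np.mgrid[0:400,0:640]
    c=np.stack([(u-p["cx"])/p["fx"]*z,-(v-p["cy"])/p["fy"]*z,-z],-1)
    w=c@np.array(p["rotation"]).T+np.array(p["origin"]); w[z==0]=np.nan
    return w
def save(p,n,crop=None,s=1):
    c=p["color"][...,::-1]
    if crop: c=c[crop[1]:crop[3],crop[0]:crop[2]]
    cv2.imwrite("pics/"+n,cv2.resize(c,None,fx=s,fy=s,interpolation=cv2.INTER_CUBIC))
def st():
    o=r.observe(); q=o["eef_rot"]; m=R.from_quat([q[1],q[2],q[3],q[0]]).as_matrix()
    print("t",round(o["time"],2),"tcp",np.round(o["ee_pos"],4),"x",np.round(m[:,0],3),"z",np.round(m[:,2],3),"F",np.round(o["contact_force"],1),"T",np.round(o["torque"],2),"w",round(o["width"],3),"q",np.round(o["joint_pos"],2))
    return np.array(o["ee_pos"]),m
E
cat > a.py <<'E'
from h import *
st(); print(r.pinch_z)
for n in("top","side"):
    p=r.get_image(n); save(p,n+"0.png"); w=cloud(p); print(n,np.round(p["origin"],3),np.round(p["rotation"],3).tolist(),p["fx"])
    for k in("steriliser","valve_grip","lid","nut_grip","canister_a","canister_c","knob_a","knob_c","spray_bottle","glove_box","vial_carton","basket_floor"):
        for d in r.silhouettes(k,p):
            m=d["mask"]; P=w[m]; P=P[~np.isnan(P[:,0])]
            if len(P): print(k,round(d["conf"],2),np.round(d["uv"]),m.sum(),"med",np.round(np.median(P,0),3),"min",np.round(np.percentile(P,2,0),3),"max",np.round(np.percentile(P,98,0),3))
E
python3 a.py
```

```text
t 0.0 tcp [0.2337 0.4698 0.2305] x [ 0.446  0.895 -0.002] z [-0.001 -0.001 -1.   ] F [-0.2 -0.2  0.2] T [-0.03 -0.02  0.02] w 0.998 q [ 1.04  0.05  1.4   0.    1.69 -0.07]
0.0187Traceback (most recent call last):
  File "a.py", line 4, in <module>
    p=r.get_image(n); save(p,n+"0.png"); w=cloud(p); print(n,np.round(p["origin"],3),np.round(p["rotation"],3).tolist(),p["fx"])
                                           ~~~~~^^^
  File "h.py", line 7, in cloud
    w=c@np.array(p["rotation"]).T+np.array(p["origin"]); w[z==0]=np.nan
      ~^~~~~~~~~~~~~~~~~~~~~~~~~~
ValueError: matmul: Input operand 1 has a mismatch in its core dimension 0, with gufunc signature (n?,k),(k,m?)->(n?,m?) (size 4 is different from 3)
```

```bash
sed -i 's/w=c@np.array(p\["rotation"\]).T/q=p["rotation"]; w=c@R.from_quat([q[1],q[2],q[3],q[0]]).as_matrix().T/' h.py; sed -i 's/,p\["fx"\])/,p["fx"],p.keys())/' a.py; python3 a.py
```

```text
t 0.05 tcp [0.2337 0.4698 0.2304] x [ 0.446  0.895 -0.002] z [-0.001 -0.001 -1.   ] F [ 0.1 -0.4  0.1] T [ 0.01  0.03 -0.05] w 1.003 q [ 1.04  0.05  1.4  -0.    1.69 -0.07]
0.0187
top [ 0.326 -0.092  1.476] [0.74, 0.077, -0.066, -0.665] 495.1804975148156 dict_keys(['color', 'range_z', 'fx', 'fy', 'cx', 'cy', 'origin', 'rotation', 'shot'])
steriliser 0.75 [368. 227.] 9101 med [ 0.548 -0.2    0.141] min [ 0.429 -0.38   0.001] max [ 0.684 -0.05   0.201]
valve_grip 0.61 [423. 234.] 110 med [ 0.534 -0.351  0.127] min [ 0.508 -0.361  0.105] max [ 0.559 -0.342  0.133]
lid 0.61 [234. 229.] 3543 med [0.521 0.182 0.009] min [0.41  0.1   0.002] max [0.637 0.27  0.061]
nut_grip 0.76 [234. 224.] 195 med [0.521 0.183 0.059] min [0.502 0.163 0.043] max [0.543 0.205 0.067]
canister_a 0.88 [177. 220.] 316 med [0.517 0.341 0.047] min [0.495 0.322 0.008] max [0.543 0.371 0.078]
canister_a 0.86 [182. 246.] 331 med [0.445 0.33  0.047] min [0.422 0.31  0.003] max [0.47  0.366 0.08 ]
canister_a 0.84 [158. 253.] 373 med [0.422 0.4   0.06 ] min [0.399 0.382 0.008] max [0.447 0.431 0.094]
canister_a 0.45 [488
[... 3668 characters left out ...]
5] min [0.395 0.377 0.003] max [0.443 0.428 0.091]
knob_c 0.56 [200. 200.] 259 med [0.438 0.32  0.042] min [0.419 0.302 0.005] max [0.468 0.354 0.076]
spray_bottle 0.91 [324. 175.] 356 med [0.769 0.03  0.111] min [ 0.751  0.011 -0.747] max [2.228 1.286 0.172]
spray_bottle 0.22 [246. 201.] 149 med [0.515 0.173 0.054] min [0.499 0.156 0.017] max [0.545 0.24  0.062]
glove_box 0.59 [274. 177.] 1350 med [0.704 0.23  0.067] min [0.666 0.136 0.002] max [0.794 0.334 0.075]
vial_carton 0.85 [423. 328.] 4838 med [ 0.455 -0.574  0.039] min [ 0.387 -0.657  0.005] max [ 0.54  -0.478  0.052]
basket_floor 0.74 [318. 207.] 1148 med [ 0.562 -0.13   0.145] min [ 0.471 -0.222  0.141] max [ 0.616 -0.075  0.168]
```

View pics/top0.png

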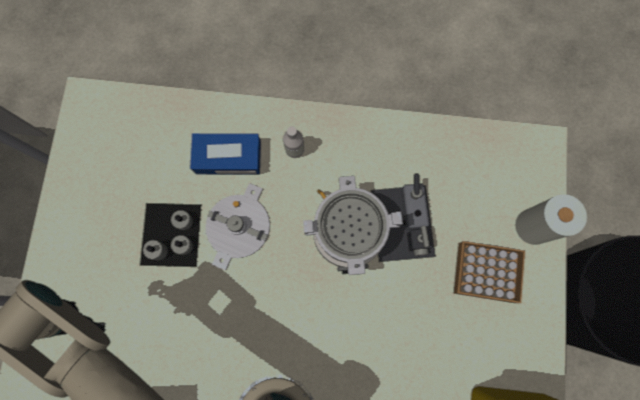

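View pics/side0.png

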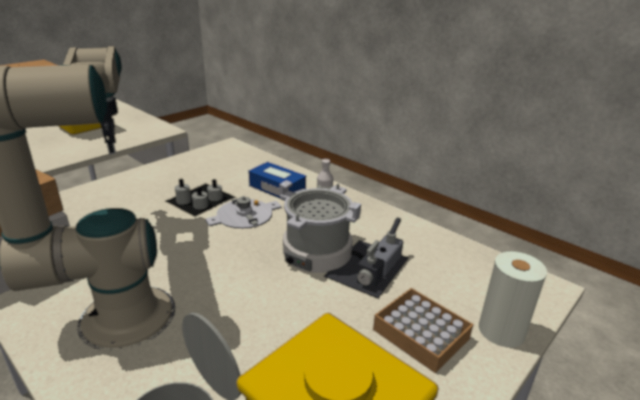

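```bash
cat > b.py <<'E'
from h import *
p=r.get_image("top"); q=r.get_image("side"); w=cloud(p); ws=cloud(q)
a=cv2.resize(p["color"][160:285,280:450],None,fx=4.5,fy=4.5,interpolation=cv2.INTER_CUBIC)[...,::-1]
cv2.imwrite("pics/ster.png",a)
cv2.imwrite("pics/sters.png",cv2.resize(q["color"][170:300,160:430],None,fx=2.9,fy=2.9,interpolation=cv2.INTER_CUBIC)[...,::-1])
np.save("w.npy",w);np.save("ws.npy",ws)
def fit(P):
    c,rad=cv2.minEnclosingCircle(P[:,:2].astype(np.float32)); return np.round(c,4),round(rad,4),len(P)
for nm,W,pic in(("top",w,p),("side",ws,q)):
    for d in r.silhouettes("knob_a",pic):
        if d["conf"]<.5: continue
        P=W[d["mask"]];P=P[~np.isnan(P[:,0])]; zt=np.percentile(P[:,2],97); k=P[P[:,2]>zt-.012]; print(nm,"knob",zt.round(4),np.median(k,0).round(4),k.mean(0).round(4),fit(k))
    for k in("nut_grip","valve_grip"):
        for d in r.silhouettes(k,pic)[:1]:
            P=W[d["mask"]];P=P[~np.isnan(P[:,0])];print(nm,k,d["conf"]); h=np.histogram(P[:,2],bins=np.arange(0,.22,.005)); print([(round(b,3),n) for n,b in zip(*h) if n])
    F=W.reshape(-1,3);F=F[~np.isnan(F[:,0])]
    s=F[(np.hypot(F[:,0]-.541,F[:,1]+.148)<.14)]
    h=np.histogram(s[:,2],bins=np.arange(.1,.24,.005)); print([(round(b,3),n) for n,b in zip(*h) if n])
    rim=s[(abs(s[:,2]-.17)<.006)]; print("rim",fit(rim),rim.mean(0))
E
python3 b.py
```

```text
top knob 0.0792 [0.5203 0.3466 0.0772] [0.5199 0.3462 0.077 ] (array([0.5201, 0.3474]), 0.0094, 34)
top knob 0.0787 [0.4465 0.3347 0.077 ] [0.4466 0.3345 0.0764] (array([0.4472, 0.3346]), 0.0092, 35)
top nut_grip 0.59
[(np.float64(0.035), np.int64(2)), (np.float64(0.04), np.int64(3)), (np.float64(0.045), np.int64(9)), (np.float64(0.05), np.int64(13)), (np.float64(0.055), np.int64(95)), (np.float64(0.06), np.int64(60)), (np.float64(0.065), np.int64(3))]
top valve_grip 0.46
[(np.float64(0.085), np.int64(1)), (np.float64(0.105), np.int64(2)), (np.float64(0.11), np.int64(4)), (np.float64(0.115), np.int64(6)), (np.float64(0.12), np.int64(17)), (np.float64(0.125), np.int64(50)), (np.float64(0.13), np.int64(13))]
[(np.float64(0.1), np.int64(3)), (np.float64(0.105), np.int64(3)), (np.float64(0.11), np.int64(5)), (np.float64(0.115), np.int64(4)), (np.float64(0.12), np.int64(3)), (np.float64(0.125), np.int64(3)), (np.float64(0.13), np.int64(7)), (np.float64(0.135), np.int64(308)), (np.float64(0.14), np.int64(1508)), (np.float64(0.145), np.int64(654)), (np.float64(0.15), np.int64(78)), (np.floa
[... 1827 characters left out ...]
64(0.12), np.int64(90)), (np.float64(0.125), np.int64(69)), (np.float64(0.13), np.int64(83)), (np.float64(0.135), np.int64(70)), (np.float64(0.14), np.int64(691)), (np.float64(0.145), np.int64(235)), (np.float64(0.15), np.int64(137)), (np.float64(0.155), np.int64(133)), (np.float64(0.16), np.int64(246)), (np.float64(0.165), np.int64(620)), (np.float64(0.17), np.int64(476)), (np.float64(0.175), np.int64(40)), (np.float64(0.18), np.int64(32)), (np.float64(0.185), np.int64(31)), (np.float64(0.19), np.int64(23)), (np.float64(0.195), np.int64(44)), (np.float64(0.2), np.int64(99)), (np.float64(0.205), np.int64(9))]
rim (array([ 0.5381, -0.1519]), 0.1356, 1166) [ 0.52745694 -0.15574155  0.1692628 ]
```

View pics/ster.png

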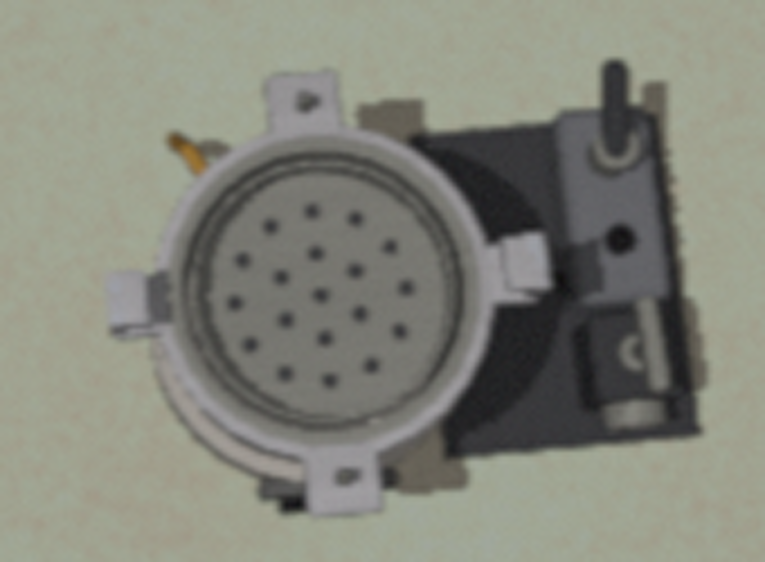

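View pics/sters.png

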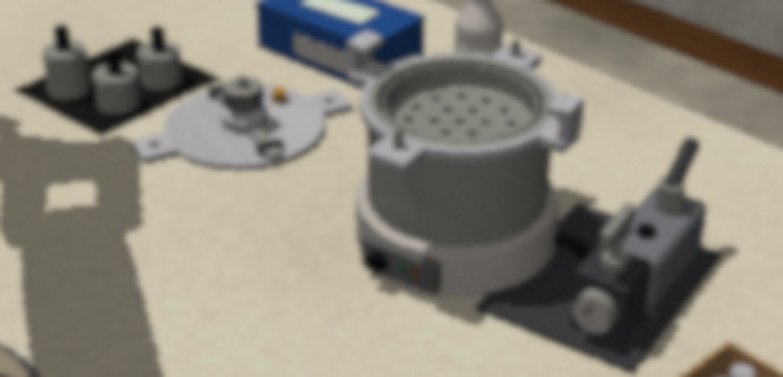

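```bash
cat > c.py <<'E'
from h import *
from scipy.optimize import least_squares
def ring(P,c,lo,hi,rad):
    f=lambda x:np.hypot(P[:,0]-x[0],P[:,1]-x[1])-rad
    for _ in range(5):
        d=np.hypot(P[:,0]-c[0],P[:,1]-c[1]); a=np.arctan2(P[:,1]-c[1],P[:,0]-c[0]); s=(d>lo)&(d<hi)
        b=np.floor(a[s]/.15); d2=d[s]; aa=a[s]
        A=[(np.cos(aa[b==k]).mean(),np.sin(aa[b==k]).mean(),d2[b==k].mean()-rad) for k in np.unique(b) if (b==k).sum()>4]; A=np.array(A)
        c=c+np.linalg.lstsq(A[:,:2],A[:,2],rcond=None)[0]*.9
    return c
for nm,f in(("top","w.npy"),("side","ws.npy")):
    W=np.load(f).reshape(-1,3);W=W[~np.isnan(W[:,0])]
    t=W[(W[:,0]>.3)&(W[:,0]<.65)&(abs(W[:,1])<.6)&(abs(W[:,2])<.012)]
    t=t[(np.hypot(t[:,0]-.52,t[:,1]-.18)>.14)&(t[:,1]<.25)]
    print(nm,"table",np.linalg.lstsq(np.c_[t[:,:2],np.ones(len(t))],t[:,2],rcond=None)[0].round(4),np.median(t[:,2]).round(4))
    b=W[np.hypot(W[:,0]-.541,W[:,1]+.148)<.06]; print("floor z",np.median(b[:,2]).round(4))
    rim=W[abs(W[:,2]-.17)<.007]; c=ring(rim,np.array([.54,-.148]),.078,.099,.0885); print("rim c",c.round(4), "z",np.median(rim[(abs(np.hypot(*(rim[:,:2]-c).T)-.089)<.004)][:,2]).round(4))
    d=np.hypot(*(W[:,:2]-c).T); a=np.arctan2(W[:,1]-c[1],W[:,0]-c[0])
    for n,a0,lo,hi,z0,z1 in(("peg+",0,.1,.125,.178,.21),("peg-",np.pi,.1,.125,.178,.21),("k+",1.57,.1,.14,.196,.215),("k-",-1.57,.1,.14,.196,.215)):
        s=(d>lo)&(d<hi)&(W[:,2]>z0)&(W[:,2]<z1)&(abs(np.angle(np.exp(1j*(a-a0))))<.5)
        m=W[s].mean(0); print(n,s.sum(),m.round(4),"dist",np.hypot(*(m[:2]-c)).round(4),"dev",np.angle(np.exp(1j*(np.arctan2(m[1]-c[1],m[0]-c[0])-a0))).round(3))
    # lid
    L=W[(np.hypot(W[:,0]-.52,W[:,1]-.18)<.16)&(W[:,2]>.0055)&(W[:,2]<.016)]
    c=np.array([.521,.182])
    nut=W[(np.hypot(W[:,0]-.521,W[:,1]-.182)<.035)&(W[:,2]>.05)]; print("nut",cv2.minEnclosingCircle(nut[:,:2].astype(np.float32)),np.percentile(nut[:,2],[50,90,98]).round(4))
    # disc centre from outermost per angle
    for _ in range(6):
        d=np.hypot(*(L[:,:2]-c).T);a=np.arctan2(L[:,1]-c[1],L[:,0]-c[0]); A=[]
        for k in np.arange(-3.14,3.14,.1):
            s=(a>k)&(a<k+.1)&(d<.12)
            if s.sum()>8:
                e=np.percentile(d[s],96)
                if .085<e<.101: A.append((np.cos(k+.05),np.sin(k+.05),e))
        A=np.array(A); x=np.linalg.lstsq(np.c_[A[:,:2],np.ones(len(A))],A[:,2],rcond=None)[0]; c=c+x[:2]
    print("lid c",c.round(4),"r",x[2].round(4),len(A))
    d=np.hypot(*(L[:,:2]-c).T);a=np.arctan2(L[:,1]-c[1],L[:,0]-c[0]); e=(d>.102)&(d<.135); print("ears",np.degrees(a[e][a[e]>-1.0]).mean().round(1),np.degrees(.5*np.angle(np.exp(2j*a[e]).mean())).round(1),e.sum(), [(L[e&(np.cos(a-t)>0)].mean(0).round(4)) for t in (0,np.pi)])
    V=W[(np.hypot(W[:,0]-.534,W[:,1]+.351)<.045)&(W[:,2]>.117)&(W[:,2]<.14)]
    m=V.mean(0); u,s,vt=np.linalg.svd(V[:,:2]-m[:2]); rect=cv2.minAreaRect((V[:,:2]*1000).astype(np.float32)); print("valve",len(V),m.round(4),"dir",vt[0].round(3),np.degrees(np.arctan2(vt[0,1],vt[0,0])).round(1),rect, np.percentile(V[:,2],[50,95]).round(4))
E
python3 c.py
```

```text
top table [ 0.0029 -0.0007 -0.0005] 0.0007
floor z 0.1433
rim c [ 0.5389 -0.1477] z 0.1702
peg+ 11 [ 0.6486 -0.1257  0.185 ] dist 0.1118 dev 0.198
peg- 13 [ 0.4296 -0.1693  0.1856] dist 0.1115 dev 0.195
k+ 115 [ 0.5166 -0.034   0.2035] dist 0.1159 dev 0.195
k- 120 [ 0.5618 -0.2614  0.2031] dist 0.116 dev 0.198
nut ((0.5234535336494446, 0.1849800944328308), 0.02430684119462967) [0.0592 0.0644 0.0709]
lid c [0.5241 0.185 ] r 0.0955 35
ears 73.6 -20.2 443 [array([0.6132, 0.179 , 0.0086]), array([0.4322, 0.2098, 0.0087])]
valve 106 [ 0.5339 -0.3517  0.1265] dir [-0.974 -0.225] -167.0 ((534.2520141601562, -352.2745361328125), (56.205078125, 13.253782272338867), 13.711311340332031) [0.1266 0.1314]
side table [ 0.0077 -0.001  -0.0023] 0.0007
floor z 0.1435
rim c [ 0.5331 -0.1525] z 0.1699
peg+ 14 [ 0.6456 -0.1314  0.1846] dist 0.1145 dev 0.185
peg- 15 [ 0.4284 -0.1746  0.1848] dist 0.107 dev 0.208
k+ 66 [ 0.5133 -0.0401  0.2019] dist 0.1141 dev 0.175
k- 76 [ 0.559  -0.2674  0.2021] dist 0.1178 dev 0.221
nut ((0.5220518112182617, 0.17971867322921753), 0.025700336322188377) [0.0586 0.0646 0.0704]
lid c [0.5212 0.18  ] r 0.0932 40
ears 86.0 -16.6 136 [array([0.6321, 0.1528, 0.0088]), array([0.4111, 0.2159, 0.0086])]
valve 87 [ 0.5309 -0.3589  0.1257] dir [-0.975 -0.222] -167.2 ((532.6893310546875, -357.19036865234375), (59.37731170654297, 12.3955078125), 13.81613540649414) [0.1267 0.13  ]
```

Emit:
jog_arm(rows=[[[0.01,0.08,0.03,0,0,0.18,0.55],[0.02,0.14,0.06,0,0,0.36,0.55],[0.0243,0.197,0.08,0,0,0.55,0.55],[0.0243,0.197,0.08,0,0,0.74,0.55],[0.0243,0.197,0.08,0,0,0.92,0.55],[0.0243,0.197,0.08,0,0,1.11,0.55],[0.0243,0.197,0.08,0,0,1.11,0.55],[0.0243,0.197,0.08,0,0,1.11,0.55],[0.0243,0.197,0.08,0,0,1.11,0.55],[0.0243,0.197,0.08,0,0,1.11,0.55]]], force=40)

```text
time: 3.0
ee_pos: [0.421, 0.4041, 0.1514]
eef_rot: [-0.0, 1.0, 0.0, 0.0]
contact_force: [-1.0, 0.5, -0.1]
width: 0.448
```

```bash
cat > k.py <<'E'
from h import *
import sys
pos,m=st()
O=np.array([.0013,.0025,.003])
for nm,sg in(("top",-1),("side",1)):
    p=r.get_image(nm); W=cloud(p)+sg*O*[1,1,nm=="top"]; seen=[]
    for k in("knob_a","canister_a"):
        for d in r.silhouettes(k,p):
            P=W[d["mask"]];P=P[~np.isnan(P[:,0])]
            if d["conf"]<.35 or len(P)<40 or len(P)>900: continue
            zt=np.percentile(P[:,2],97);q=P[P[:,2]>zt-.012];c,rad=cv2.minEnclosingCircle(q[:,:2].astype(np.float32))
            if rad>.014 or any(np.hypot(*(np.array(c)-s))<.02 for s in seen): continue
            seen.append(c); print(nm,round(d["conf"],2),"knob",np.round(c,4),"rad",round(rad,4),"ztop",round(zt,4),"d",np.round(np.array(c)-pos[:2],4))
    save(p,(sys.argv[1] if len(sys.argv)>1 else "x")+nm+".png")
E
python3 k.py k1
```

```text
t 3.0 tcp [0.421  0.4041 0.1514] x [1. 0. 0.] z [ 0.  0. -1.] F [-1.   0.5 -0.1] T [-0.01  0.06  0.04] w 0.448 q [0.7  0.25 1.34 0.   1.55 0.7 ]
top 0.75 knob [0.5185 0.3447] rad 0.0098 ztop 0.0751 d [ 0.0974 -0.0594]
top 0.64 knob [0.4223 0.4045] rad 0.0096 ztop 0.0896 d [0.0013 0.0004]
top 0.63 knob [0.4459 0.3309] rad 0.0098 ztop 0.0757 d [ 0.0249 -0.0732]
side 0.75 knob [0.4225 0.4039] rad 0.0102 ztop 0.088 d [ 0.0014 -0.0002]
side 0.6 knob [0.4445 0.3283] rad 0.0114 ztop 0.0735 d [ 0.0234 -0.0758]
side 0.52 knob [0.5189 0.3439] rad 0.0097 ztop 0.0745 d [ 0.0979 -0.0602]
```

Emit:
jog_arm(rows=[[[0.0013,0,0.05,0,0,0,0.55],[0.0013,0,0.08,0,0,0,0.55],[0.0013,0,0.089,0,0,0,0.55],[0.0013,0,0.089,0,0,0,0.55],[0.0013,0,0.089,0,0,0,0.7],[0.0013,0,0.089,0,0,0,0.9],[0.0013,0,0.089,0,0,0,1],[0.0013,0,0.089,0,0,0,1],[0.0013,0,0.089,0,0,0,1],[0.0013,0,0.089,0,0,0,1]]], force=40)

```text
time: 4.55
ee_pos: [0.4233, 0.4047, 0.0642]
eef_rot: [-0.001, 1.0, -0.001, 0.001]
contact_force: [1.2, 0.1, 5.2]
width: 0.194
```

```bash
python3 -c "
from h import *
st()"
```

```text
t 4.55 tcp [0.4233 0.4047 0.0642] x [ 1.    -0.001  0.003] z [ 0.003  0.002 -1.   ] F [1.2 0.1 5.2] T [-0.05  0.04  0.04] w 0.194 q [ 0.7   0.33  1.42 -0.    1.38  0.7 ]
```

Emit:
jog_arm(rows=[[[0,0,-0.03,0,0,0,1],[0,0,-0.08,0,0,0,1],[0,0,-0.13,0,0,0,1],[0,0,-0.18,0,0,0,1],[0,0.01,-0.226,0,0,0,1],[0.02,0.05,-0.226,0,0,0,1],[0.04,0.1,-0.226,0,0,0,1],[0.06,0.15,-0.226,0,0,0,1],[0.075,0.2,-0.226,0,0,0,1],[0.09,0.25,-0.226,0,0,0,1]]])

```text
time: 5.8
ee_pos: [0.5122, 0.1523, 0.2881]
eef_rot: [-0.0, 1.0, -0.0, -0.0]
contact_force: [-0.0, -0.3, -1.7]
width: 0.194
```

Emit:
jog_arm(rows=[[[0.01,0.05,0,0,0,0,1],[0.02,0.1,0,0,0,0,1],[0.03,0.15,0,0,0,0,1],[0.04,0.2,0,0,0,0,1],[0.05,0.25,0,0,0,0,1],[0.055,0.29,0,0,0,0,1],[0.059,0.315,0,0,0,0,1],[0.059,0.325,0,0,0,0,1],[0.059,0.325,0,0,0,0,1],[0.059,0.325,0,0,0,0,1]]])

```text
time: 7.05
ee_pos: [0.5708, -0.17, 0.2885]
eef_rot: [-0.0, 1.0, 0.0, 0.0]
contact_force: [-0.4, 0.0, -2.1]
width: 0.193
```

```bash
python3 -c "
from h import *
st()
for n in('top','side'):
    p=r.get_image(n);W=cloud(p)
    for d in r.silhouettes('canister_a',p):
        P=W[d['mask']];P=P[~np.isnan(P[:,0])]
        if len(P)<900: print(n,round(d['conf'],2),np.median(P,0).round(3),np.percentile(P,3,0).round(3),np.percentile(P,97,0).round(3))
    if n=='side': save(p,'h1.png',(200,100,460,300),2.5)
"
```

```text
t 7.05 tcp [ 0.5708 -0.17    0.2885] x [1. 0. 0.] z [ 0.  0. -1.] F [-0.4  0.  -2.1] T [-0.01  0.07  0.01] w 0.193 q [-0.35  0.25  1.07  0.    1.82 -0.35]
top 0.86 [0.517 0.341 0.047] [0.496 0.322 0.013] [0.542 0.37  0.079]
top 0.77 [0.444 0.329 0.047] [0.423 0.31  0.012] [0.469 0.357 0.078]
top 0.47 [ 0.557 -0.149  0.282] [ 0.546 -0.157  0.232] [ 0.57  -0.141  0.29 ]
side 0.81 [ 0.553 -0.183  0.265] [ 0.543 -0.196  0.231] [ 0.58  -0.155  0.287]
side 0.67 [0.511 0.333 0.04 ] [0.492 0.318 0.003] [0.543 0.394 0.074]
side 0.63 [0.438 0.319 0.04 ] [0.419 0.305 0.008] [0.465 0.346 0.075]
```

View pics/h1.png

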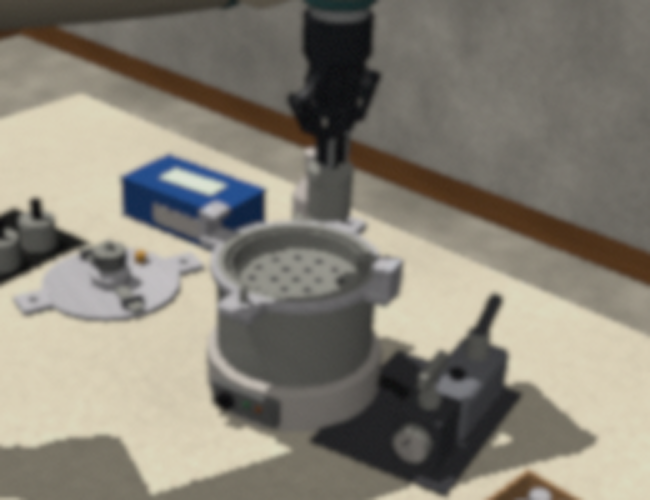

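Emit:
jog_arm(rows=[[[0.0015,0,0.03,0,0,0,1],[0.0015,0,0.055,0,0,0,1],[0.0015,0,0.068,0,0,0,1],[0.0015,0,0.073,0,0,0,1],[0.0015,0,0.075,0,0,0,1],[0.0015,0,0.077,0,0,0,1],[0.0015,0,0.078,0,0,0,1],[0.0015,0,0.079,0,0,0,1],[0.0015,0,0.0795,0,0,0,1],[0.0015,0,0.0795,0,0,0,1]]])

```text
time: 8.5
ee_pos: [0.5723, -0.1711, 0.2088]
eef_rot: [-0.0, 1.0, -0.001, 0.0]
contact_force: [-0.1, -0.1, -2.1]
width: 0.2
```

Emit:
jog_arm(rows=[[[0,0,0.0005,0,0,0,1],[0,0,0.001,0,0,0,1],[0,0,0.0013,0,0,0,1],[0,0,0.0016,0,0,0,1],[0,0,0.0019,0,0,0,1],[0,0,0.0022,0,0,0,1],[0,0,0.0025,0,0,0,1],[0,0,0.0025,0,0,0,1],[0,0,0.0025,0,0,0,1],[0,0,0.0025,0,0,0,1]]])

```text
time: 9.75
ee_pos: [0.5723, -0.1711, 0.2063]
eef_rot: [-0.0, 1.0, -0.0, 0.0]
contact_force: [-0.4, 0.5, -1.4]
width: 0.195
```

Emit:
jog_arm(rows=[[[0,0,0.0006,0,0,0,1],[0,0,0.0012,0,0,0,1],[0,0,0.0012,0,0,0,0.85],[0,0,0.0012,0,0,0,0.7],[0,0,0.0012,0,0,0,0.6],[0,0,0.0012,0,0,0,0.6],[0,0,0.0012,0,0,0,0.6],[0,0,-0.02,0,0,0,0.6],[0,0,-0.05,0,0,0,0.6],[0,0,-0.08,0,0,0,0.6]]])

```text
time: 11.0
ee_pos: [0.5722, -0.1711, 0.2872]
eef_rot: [-0.0, 1.0, -0.001, -0.0]
contact_force: [-0.6, -0.5, 0.8]
width: 0.399
```

```bash
python3 k.py k2
```

```text
t 11.0 tcp [ 0.5722 -0.1711  0.2872] x [ 1.    -0.001 -0.   ] z [-0.  0. -1.] F [-0.6 -0.5  0.8] T [ 0.02 -0.04 -0.05] w 0.399 q [-0.35  0.25  1.07  0.    1.82 -0.35]
top 0.81 knob [0.4456 0.3332] rad 0.0094 ztop 0.0755 d [-0.1266  0.5043]
top 0.62 knob [0.5192 0.3445] rad 0.0089 ztop 0.0746 d [-0.053   0.5156]
side 0.89 knob [ 0.5717 -0.1699] rad 0.0098 ztop 0.2273 d [-0.0005  0.0013]
side 0.76 knob [0.5184 0.3438] rad 0.0103 ztop 0.0762 d [-0.0538  0.515 ]
side 0.55 knob [0.4459 0.3345] rad 0.0111 ztop 0.0751 d [-0.1263  0.5056]
```

Emit:
jog_arm(rows=[[[-0.005,-0.05,0,0,0,0,0.55],[-0.01,-0.105,0,0,0,0,0.55],[-0.016,-0.16,0,0,0,0,0.55],[-0.022,-0.215,0,0,0,0,0.55],[-0.028,-0.27,0,0,0,0,0.55],[-0.034,-0.325,0,0,0,0,0.55],[-0.04,-0.38,0.03,0,0,0,0.55],[-0.046,-0.435,0.06,0,0,0,0.55],[-0.052,-0.485,0.09,0,0,0,0.55],[-0.0535,-0.5155,0.12,0,0,0,0.55]]])

```text
time: 12.55
ee_pos: [0.5178, 0.3464, 0.1635]
eef_rot: [0.001, 1.0, 0.001, -0.001]
contact_force: [1.1, -0.2, 0.5]
width: 0.45
```

```bash
python3 k.py k3
```

```text
t 12.55 tcp [0.5178 0.3464 0.1635] x [ 1.     0.001 -0.002] z [-0.002 -0.001 -1.   ] F [ 1.1 -0.2  0.5] T [-0.07  0.04  0.01] w 0.45 q [0.53 0.36 1.19 0.   1.6  0.53]
top 0.76 knob [ 0.5702 -0.1699] rad 0.009 ztop 0.2284 d [ 0.0524 -0.5163]
top 0.55 knob [0.5191 0.3449] rad 0.0097 ztop 0.077 d [ 0.0013 -0.0015]
side 0.78 knob [0.5154 0.344 ] rad 0.0094 ztop 0.0738 d [-0.0024 -0.0024]
side 0.76 knob [0.4447 0.3298] rad 0.01 ztop 0.0757 d [-0.0731 -0.0167]
side 0.71 knob [ 0.5689 -0.1715] rad 0.0095 ztop 0.2261 d [ 0.0511 -0.5179]
```

Emit:
jog_arm(rows=[[[0,0,0.04,0,0,0,0.55],[0,0,0.075,0,0,0,0.55],[0,0,0.1,0,0,0,0.55],[0,0,0.1145,0,0,0,0.55],[0,0,0.1145,0,0,0,0.7],[0,0,0.1145,0,0,0,0.9],[0,0,0.1145,0,0,0,1],[0,0,0.1145,0,0,0,1],[0,0,0.1145,0,0,0,1],[0,0,0.1145,0,0,0,1]]])

```text
time: 14.1
ee_pos: [0.5201, 0.3447, 0.0532]
eef_rot: [-0.001, 1.0, -0.001, 0.001]
contact_force: [0.4, -0.1, 6.1]
width: 0.195
```

Emit:
jog_arm(rows=[[[0,0,-0.03,0,0,0,1],[0,0,-0.08,0,0,0,1],[0,0,-0.13,0,0,0,1],[0,0,-0.18,0,0,0,1],[0,0.01,-0.227,0,0,0,1],[0,0.05,-0.227,0,0,0,1],[0,0.1,-0.227,0,0,0,1],[0,0.15,-0.227,0,0,0,1],[0,0.2,-0.227,0,0,0,1],[-0.005,0.25,-0.227,0,0,0,1]]])

```text
time: 15.35
ee_pos: [0.5136, 0.0929, 0.2781]
eef_rot: [0.0, 1.0, -0.0, -0.001]
contact_force: [0.4, -0.5, -1.2]
width: 0.195
```

Emit:
jog_arm(rows=[[[-0.005,0.05,0,0,0,0,1],[-0.01,0.1,0,0,0,0,1],[-0.012,0.15,0,0,0,0,1],[-0.012,0.2,0,0,0,0,1],[-0.012,0.235,0,0,0,0,1],[-0.012,0.255,0,0,0,0,1],[-0.012,0.265,0,0,0,0,1],[-0.012,0.265,0.02,0,0,0,1],[-0.012,0.265,0.045,0,0,0,1],[-0.012,0.265,0.06,0,0,0,1]]])

```text
time: 16.6
ee_pos: [0.5017, -0.1695, 0.2174]
eef_rot: [-0.001, 1.0, 0.0, -0.001]
contact_force: [-0.1, 0.1, -1.2]
width: 0.193
```

Emit:
jog_arm(rows=[[[0.0015,0,0.01,0,0,0,1],[0.0015,0,0.016,0,0,0,1],[0.0015,0,0.019,0,0,0,1],[0.0015,0,0.0205,0,0,0,1],[0.0015,0,0.0215,0,0,0,1],[0.0015,0,0.022,0,0,0,1],[0.0015,0,0.0225,0,0,0,1],[0.0015,0,0.0225,0,0,0,1],[0.0015,0,0.0225,0,0,0,1],[0.0015,0,0.0225,0,0,0,1]]])

```text
time: 17.85
ee_pos: [0.5034, -0.1706, 0.1963]
eef_rot: [-0.0, 1.0, -0.0, 0.0]
contact_force: [-0.4, 0.2, -0.8]
width: 0.195
```

Emit:
jog_arm(rows=[[[0,0,0.0006,0,0,0,1],[0,0,0.0012,0,0,0,1],[0,0,0.0018,0,0,0,1],[0,0,0.0018,0,0,0,0.85],[0,0,0.0018,0,0,0,0.7],[0,0,0.0018,0,0,0,0.6],[0,0,0.0018,0,0,0,0.6],[0,0,-0.02,0,0,0,0.6],[0,0,-0.05,0,0,0,0.6],[0,0,-0.08,0,0,0,0.6]]])

```text
time: 19.1
ee_pos: [0.5032, -0.1705, 0.2772]
eef_rot: [-0.0, 1.0, -0.001, 0.0]
contact_force: [0.3, -0.2, -0.1]
width: 0.398
```

```bash
python3 k.py k4
```

```text
t 19.1 tcp [ 0.5032 -0.1705  0.2772] x [ 1.    -0.001  0.   ] z [ 0.  0. -1.] F [ 0.3 -0.2 -0.1] T [-0.01 -0.03  0.01] w 0.398 q [-0.4   0.06  1.3   0.    1.78 -0.4 ]
top 0.84 knob [0.4458 0.3317] rad 0.0093 ztop 0.0766 d [-0.0574  0.5023]
side 0.78 knob [0.4436 0.3297] rad 0.0093 ztop 0.0755 d [-0.0597  0.5003]
side 0.58 knob [ 0.5685 -0.1708] rad 0.0095 ztop 0.2269 d [ 0.0652 -0.0003]
side 0.57 knob [ 0.5001 -0.1721] rad 0.0079 ztop 0.2149 d [-0.0032 -0.0016]
```

Emit:
jog_arm(rows=[[[-0.005,-0.05,0,0,0,0,0.55],[-0.01,-0.105,0,0,0,0,0.55],[-0.016,-0.16,0,0,0,0,0.55],[-0.022,-0.215,0,0,0,0,0.55],[-0.028,-0.27,0,0,0,0,0.55],[-0.034,-0.325,0,0,0,0,0.55],[-0.04,-0.38,0.03,0,0,0,0.55],[-0.046,-0.435,0.06,0,0,0,0.55],[-0.054,-0.48,0.09,0,0,0,0.55],[-0.0577,-0.5025,0.11,0,0,0,0.55]]])

```text
time: 20.65
ee_pos: [0.4442, 0.3335, 0.1628]
eef_rot: [0.001, 1.0, 0.001, -0.002]
contact_force: [-0.5, -0.3, 0.8]
width: 0.448
```

```bash
python3 k.py k5
```

```text
t 20.65 tcp [0.4442 0.3335 0.1628] x [ 1.     0.001 -0.004] z [-0.004 -0.002 -1.   ] F [-0.5 -0.3  0.8] T [-0.01 -0.03 -0.01] w 0.448 q [0.58 0.17 1.41 0.   1.57 0.58]
top 0.92 knob [ 0.5698 -0.1697] rad 0.0087 ztop 0.2287 d [ 0.1255 -0.5032]
top 0.86 knob [ 0.5018 -0.1689] rad 0.0091 ztop 0.2157 d [ 0.0576 -0.5023]
top 0.75 knob [0.4456 0.3321] rad 0.009 ztop 0.0757 d [ 0.0014 -0.0014]
side 0.72 knob [ 0.5678 -0.1705] rad 0.0086 ztop 0.2284 d [ 0.1236 -0.504 ]
side 0.69 knob [0.444 0.331] rad 0.0085 ztop 0.0747 d [-0.0003 -0.0025]
side 0.56 knob [ 0.4995 -0.1713] rad 0.0091 ztop 0.2156 d [ 0.0553 -0.5048]
```

Emit:
jog_arm(rows=[[[0,0,0.04,0,0,0,0.55],[0,0,0.075,0,0,0,0.55],[0,0,0.1,0,0,0,0.55],[0,0,0.1145,0,0,0,0.55],[0,0,0.1145,0,0,0,0.7],[0,0,0.1145,0,0,0,0.9],[0,0,0.1145,0,0,0,1],[0,0,0.1145,0,0,0,1],[0,0,0.1145,0,0,0,1],[0,0,0.1145,0,0,0,1]]])

```text
time: 22.2
ee_pos: [0.4468, 0.3323, 0.053]
eef_rot: [-0.001, 1.0, -0.001, 0.001]
contact_force: [0.6, -0.3, 7.0]
width: 0.195
```

Emit:
jog_arm(rows=[[[0,0,-0.03,0,0,0,1],[0,0,-0.08,0,0,0,1],[0,0,-0.13,0,0,0,1],[0,0,-0.18,0,0,0,1],[0,0.01,-0.227,0,0,0,1],[0.01,0.05,-0.227,0,0,0,1],[0.02,0.1,-0.227,0,0,0,1],[0.03,0.15,-0.227,0,0,0,1],[0.04,0.2,-0.227,0,0,0,1],[0.05,0.25,-0.227,0,0,0,1]]])

```text
time: 23.45
ee_pos: [0.4957, 0.0805, 0.2781]
eef_rot: [-0.0, 1.0, -0.0, -0.001]
contact_force: [1.3, -0.2, -1.9]
width: 0.195
```

Emit:
jog_arm(rows=[[[0.01,0.05,0,0,0,0,1],[0.02,0.1,0,0,0,0,1],[0.03,0.14,0,0,0,0,1],[0.041,0.17,0,0,0,0,1],[0.041,0.185,0,0,0,0,1],[0.041,0.193,0,0,0,0,1],[0.041,0.193,0.02,0,0,0,1],[0.041,0.193,0.045,0,0,0,1],[0.041,0.193,0.06,0,0,0,1],[0.041,0.193,0.06,0,0,0,1]]])

```text
time: 24.7
ee_pos: [0.5362, -0.1104, 0.2178]
eef_rot: [-0.0, 1.0, -0.0, -0.001]
contact_force: [-0.5, -0.0, -0.4]
width: 0.193
```

Emit:
jog_arm(rows=[[[0,0,0.01,0,0,0,1],[0,0,0.016,0,0,0,1],[0,0,0.019,0,0,0,1],[0,0,0.0205,0,0,0,1],[0,0,0.0215,0,0,0,1],[0,0,0.022,0,0,0,1],[0,0,0.0225,0,0,0,1],[0,0,0.0225,0,0,0,1],[0,0,0.0225,0,0,0,1],[0,0,0.0225,0,0,0,1]]])

```text
time: 25.95
ee_pos: [0.5367, -0.1111, 0.1963]
eef_rot: [-0.0, 1.0, -0.0, 0.0]
contact_force: [0.8, 0.5, -2.3]
width: 0.192
```

Emit:
jog_arm(rows=[[[0,0,0.0006,0,0,0,1],[0,0,0.0012,0,0,0,1],[0,0,0.0018,0,0,0,1],[0,0,0.0018,0,0,0,0.85],[0,0,0.0018,0,0,0,0.7],[0,0,0.0018,0,0,0,0.6],[0,0,0.0018,0,0,0,0.6],[0,0,-0.02,0,0,0,0.6],[0,0,-0.05,0,0,0,0.6],[0,0,-0.08,0,0,0,0.6]]])

```text
time: 27.2
ee_pos: [0.5366, -0.1111, 0.2773]
eef_rot: [-0.0, 1.0, -0.001, 0.0]
contact_force: [-0.4, -0.7, 0.2]
width: 0.396
```

Emit:
jog_arm(rows=[[[0,0.04,-0.01,0,0,0.18,0.6],[0,0.08,-0.01,0,0,0.36,0.6],[0,0.12,-0.01,0,0,0.54,0.6],[0,0.16,-0.01,0,0,0.72,0.6],[0,0.2,-0.01,0,0,0.9,0.6],[-0.003,0.235,-0.01,0,0,1.08,0.6],[-0.0045,0.243,-0.01,0,0,1.25,0.6],[-0.0045,0.2435,-0.01,0,0,1.3735,0.6],[-0.0045,0.2435,0.0,0,0,1.3735,0.6],[-0.0045,0.2435,0.0,0,0,1.3735,0.6]]])

```text
time: 28.45
ee_pos: [0.5317, -0.3542, 0.2747]
eef_rot: [-0.0, 0.774, -0.633, -0.001]
contact_force: [-0.2, 0.3, 0.8]
width: 0.399
```

```bash
python3 k.py k6; python3 - <<'E'
from h import *
pos,m=st()
for n in("top","side"):
    p=r.get_image(n); W=cloud(p); save(p,"k6b"+n+".png",(270,150,470,300),3.8)
    b=W[(np.hypot(W[...,0]-.538,W[...,1]+.15)<.07)]; h=np.histogram(b[:,2],bins=np.arange(.13,.25,.003)); print([(round(x,3),c) for c,x in zip(*h) if c>5])
    V=W[(np.hypot(W[...,0]-.533,W[...,1]+.354)<.045)&(W[...,2]>.115)&(W[...,2]<.14)]
    if len(V)>20: print(n,len(V),cv2.minAreaRect((V[:,:2]*1000).astype(np.float32)),np.percentile(V[:,2],[50,95]).round(4))
E
```

```text
t 28.45 tcp [ 0.5317 -0.3542  0.2747] x [ 0.198 -0.98  -0.002] z [-0.002  0.002 -1.   ] F [-0.2  0.3  0.8] T [-0.02  0.04 -0.03] w 0.399 q [-0.65  0.38  0.94  0.    1.83  0.73]
top 0.62 knob [ 0.5698 -0.1701] rad 0.0087 ztop 0.2283 d [0.0381 0.1841]
top 0.57 knob [ 0.5341 -0.1098] rad 0.0086 ztop 0.2155 d [0.0024 0.2444]
top 0.52 knob [ 0.5013 -0.1696] rad 0.0091 ztop 0.2152 d [-0.0304  0.1846]
side 0.82 knob [ 0.572  -0.1703] rad 0.0102 ztop 0.2297 d [0.0403 0.1839]
side 0.61 knob [ 0.5001 -0.1716] rad 0.0079 ztop 0.2161 d [-0.0316  0.1826]
t 28.75 tcp [ 0.532  -0.3545  0.2766] x [ 0.196 -0.981  0.   ] z [ 0. -0. -1.] F [ 0.4 -0.2 -0.2] T [0.01 0.   0.02] w 0.397 q [-0.65  0.38  0.93  0.    1.83  0.73]
[(np.float64(0.136), np.int64(66)), (np.float64(0.139), np.int64(278)), (np.float64(0.142), np.int64(435)), (np.float64(0.145), np.int64(206)), (np.float64(0.148), np.int64(49)), (np.float64(0.151), np.int64(15)), (np.float64(0.154), np.int64(6)), (np.float64(0.157), np.int64(8)), (np.float64(0.16), np.int64(12)), (np.float64(0.163), np.int64(10)), (np.float64(0.166), np.int64(11)), (
[... 1190 characters left out ...]
np.int64(43)), (np.float64(0.178), np.int64(46)), (np.float64(0.181), np.int64(53)), (np.float64(0.184), np.int64(120)), (np.float64(0.187), np.int64(115)), (np.float64(0.19), np.int64(34)), (np.float64(0.193), np.int64(26)), (np.float64(0.196), np.int64(36)), (np.float64(0.199), np.int64(78)), (np.float64(0.202), np.int64(43)), (np.float64(0.205), np.int64(17)), (np.float64(0.208), np.int64(18)), (np.float64(0.211), np.int64(18)), (np.float64(0.214), np.int64(28)), (np.float64(0.217), np.int64(21)), (np.float64(0.22), np.int64(7)), (np.float64(0.229), np.int64(15))]
side 96 ((533.4172973632812, -356.9516906738281), (60.04742431640625, 12.276382446289062), 13.985563278198242) [0.1268 0.1297]
```

View pics/k6bside.png

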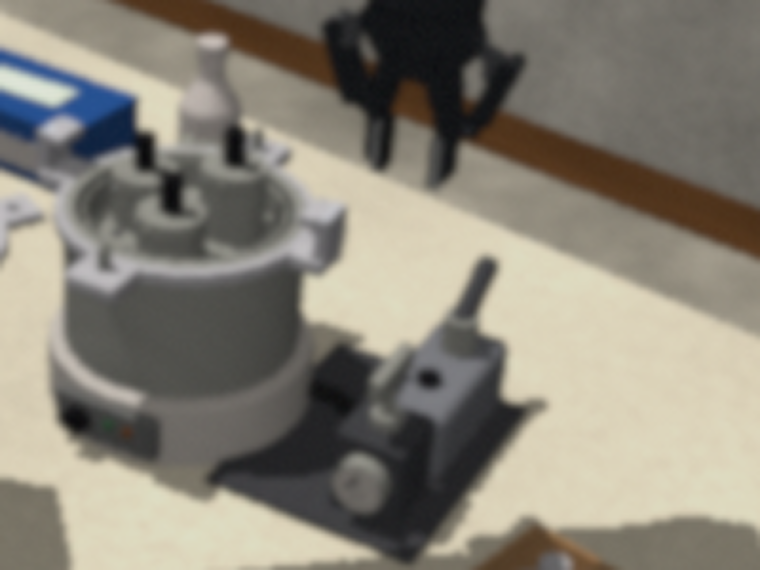

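```bash
python3 - <<'E'
import numpy as np
for f in("w.npy","ws.npy"):
    W=np.load(f).reshape(-1,3);W=W-[.0013,.0025,0] if f=="w.npy" else W+[.0013,.0025,0]
    d=W-[.5325,-.3545,0]; c,s=np.cos(.197),np.sin(.197); X=d[:,0]*c+d[:,1]*s; Y=-d[:,0]*s+d[:,1]*c
    print(f)
    for y0 in(-.045,-.03,-.015,0,.015,.03):
        print(y0,[round(float(np.nanpercentile(W[k,2],95)),3) if (k:=(X>=x0)&(X<x0+.01)&(Y>=y0)&(Y<y0+.015)).sum()>2 else None for x0 in np.arange(-.05,.1,.01)])
E
```

```text
w.npy
-0.045 [0.01, 0.012, 0.011, None, 0.011, None, None, None, 0.011, 0.045, None, 0.06, None, 0.063, None, 0.053]
-0.03 [0.015, 0.055, 0.079, 0.078, 0.079, 0.079, 0.078, 0.08, 0.07, 0.069, 0.068, 0.07, 0.07, 0.072, 0.069, 0.071]
-0.015 [0.06, 0.065, 0.127, 0.133, 0.131, 0.131, 0.13, 0.13, 0.066, 0.072, 0.07, 0.073, 0.075, 0.072, 0.069, 0.072]
0 [0.058, 0.063, 0.128, 0.129, 0.129, 0.128, 0.13, 0.13, 0.066, 0.072, 0.073, 0.075, 0.075, 0.076, 0.07, 0.068]
0.015 [0.013, 0.052, 0.075, 0.075, 0.077, 0.078, 0.077, 0.078, 0.067, 0.073, 0.071, 0.069, 0.069, 0.07, 0.072, 0.071]
0.03 [0.011, 0.014, 0.011, 0.011, 0.01, 0.013, 0.012, 0.01, 0.013, 0.049, 0.056, 0.054, 0.037, 0.038, 0.046, 0.054]
ws.npy
-0.045 [0.009, 0.008, 0.009, 0.009, 0.01, 0.01, 0.008, 0.009, 0.009, 0.061, 0.061, 0.057, 0.054, 0.059, 0.058, 0.047]
-0.03 [0.036, 0.053, 0.072, 0.076, 0.076, 0.076, 0.075, 0.074, 0.072, 0.066, 0.069, 0.069, 0.067, 0.067, 0.068, 0.068]
-0.015 [0.056, 0.061, 0.127, 0.128, 0.127, 0.128, 0.13, 0.129, None, 0.068, 0.069, 0.071, 0.075, 0.075, 0.068, 0.068]
0 [0.047, 0.062, 0.124, 0.127, 0.128, 0.129, 0.13, 0.129, None, 0.068, 0.069, 0.071, 0.073, 0.073, 0.07, 0.067]
0.015 [0.011, 0.053, 0.073, 0.076, 0.077, 0.076, 0.076, None, None, None, None, None, 0.066, None, 0.068, 0.069]
0.03 [0.008, 0.01, 0.009, 0.01, 0.009, 0.007, None, None, None, None, None, None, None, None, None, None]
```

Emit:
jog_arm(rows=[[[0,0,0.05,0,0,0,0.6],[0,0,0.1,0,0,0,0.6],[0,0,0.14,0,0,0,0.6],[0,0,0.16,0,0,0,0.6],[0,0,0.1705,0,0,0,0.6],[0,0,0.1705,0,0,0,0.7],[0,0,0.1705,0,0,0,0.78],[0,0,0.1705,0,0,0,1],[0,0,0.1705,0,0,0,1],[0,0,0.1705,0,0,0,1]]], force=25)

```text
time: 30.1
ee_pos: [0.5327, -0.3552, 0.1076]
eef_rot: [-0.0, 0.773, -0.634, 0.002]
contact_force: [0.4, -1.7, 6.1]
width: 0.142
```

```bash
python3 -c "
from h import *
st()"
```

```text
t 30.1 tcp [ 0.5327 -0.3552  0.1076] x [ 0.195 -0.981  0.003] z [ 0.003 -0.002 -1.   ] F [ 0.4 -1.7  6.1] T [-0.21 -0.04  0.44] w 0.142 q [-0.65  0.44  1.2  -0.    1.5   0.73]
```

Emit:
jog_arm(rows=[[[0,0,0,0,0,0,1],[0,0,0,0,0,0,1],[0,0,0,0,0,-0.1,1],[0,0,0,0,0,-0.2,1],[0,0,0,0,0,-0.3,1],[0,0,0,0,0,-0.4,1],[0,0,0,0,0,-0.45,1],[0,0,0,0,0,-0.5,1],[0,0,0,0,0,-0.55,1],[0,0,0,0,0,-0.55,1]]], force=100)

```text
time: 31.35
ee_pos: [0.5334, -0.3567, 0.108]
eef_rot: [0.001, 0.916, -0.401, 0.004]
contact_force: [5.2, -8.4, 3.6]
width: 0.117
```

```bash
cat > l.py <<'E'
from h import *
pos,m=st()
for i in range(2):
    p=r.get_image("top"); W=cloud(p)
    d=np.hypot(W[...,0]-.5391,W[...,1]+.1476)
    b=W[(d<.07)&(W[...,2]<.16)]; t=W[(d<.07)&(W[...,2]>.1)]
    h=np.histogram(W[d<.07][:,2],bins=np.arange(.05,.24,.003)); k=h[0][:40].argmax()
    f=W[(d<.07)&(abs(W[...,2]-h[1][k]-.0015)<.006)]
    out=["t",round(r.observe()["time"],2),"floor z",np.median(f[:,2]).round(4),"knobtop",np.sort(W[d<.07][:,2])[-8].round(4)]
    V=W[(np.hypot(W[...,0]-.5335,W[...,1]+.352)<.04)&(W[...,2]>.115)&(W[...,2]<.14)]
    if len(V)>10:
        q=V[:,:2]-V[:,:2].mean(0); vt=np.linalg.svd(q)[2][0]; out+=["bar yaw",np.degrees(np.arctan(vt[1]/vt[0])).round(1),len(V)]
    print(*out)
E
python3 l.py
```

```text
t 31.35 tcp [ 0.5334 -0.3567  0.108 ] x [ 0.679 -0.734  0.008] z [ 0.006 -0.005 -1.   ] F [ 5.2 -8.4  3.6] T [-1.12 -0.88  0.28] w 0.117 q [-0.65  0.44  1.2  -0.    1.5   0.18]
t 31.4 floor z 0.1414 knobtop 0.2318 bar yaw 38.1 19
t 31.45 floor z 0.141 knobtop 0.23 bar yaw 38.2 16
```

Emit:
jog_arm(rows=[[[0,0,0,0,0,-0.03,1],[0,0,0,0,0,-0.06,1],[0,0,0,0,0,-0.06,1],[0,0,0,0,0,-0.06,1],[0,0,0,0,0,-0.06,1],[0,0,0,0,0,-0.06,1],[0,0,0,0,0,-0.06,1],[0,0,0,0,0,-0.06,1],[0,0,0,0,0,-0.06,1],[0,0,0,0,0,-0.06,1]]])

```text
time: 32.7
ee_pos: [0.5335, -0.3568, 0.1079]
eef_rot: [0.001, 0.928, -0.373, 0.004]
contact_force: [7.0, -8.1, 2.6]
width: 0.112
```

```bash
python3 l.py
```

```text
t 32.7 tcp [ 0.5335 -0.3568  0.1079] x [ 0.721 -0.693  0.008] z [ 0.006 -0.006 -1.   ] F [ 7.  -8.1  2.6] T [-1.23 -0.96  0.14] w 0.112 q [-0.65  0.44  1.2  -0.    1.5   0.12]
t 32.75 floor z 0.1202 knobtop 0.2104 bar yaw 41.4 17
t 32.8 floor z 0.1194 knobtop 0.2088 bar yaw 38.8 16
```

Emit:
jog_arm(rows=[[[0,0,0,0,0,0,1],[0,0,0,0,0,0,1],[0,0,0,0,0,0,1],[0,0,0,0,0,0,1],[0,0,0,0,0,0,1],[0,0,0,0,0,0,1],[0,0,0,0,0,0,1],[0,0,0,0,0,0,1],[0,0,0,0,0,0,1],[0,0,0,0,0,0,1]]])

```text
time: 34.05
ee_pos: [0.5335, -0.3568, 0.1079]
eef_rot: [0.001, 0.928, -0.373, 0.004]
contact_force: [6.7, -9.1, 2.6]
width: 0.117
```

Emit:
jog_arm(rows=[[[0,0,0,0,0,0,1],[0,0,0,0,0,0,1],[0,0,0,0,0,0,1],[0,0,0,0,0,0,1],[0,0,0,0,0,0,1],[0,0,0,0,0,0,1],[0,0,0,0,0,0,1],[0,0,0,0,0,0,1],[0,0,0,0,0,0,1],[0,0,0,0,0,0,1]]])

```text
time: 35.3
ee_pos: [0.5335, -0.3568, 0.1079]
eef_rot: [0.001, 0.928, -0.373, 0.004]
contact_force: [5.9, -8.6, 2.6]
width: 0.114
```

```bash
python3 l.py
```

```text
t 35.3 tcp [ 0.5335 -0.3568  0.1079] x [ 0.721 -0.693  0.008] z [ 0.006 -0.006 -1.   ] F [ 5.9 -8.6  2.6] T [-1.18 -1.02  0.07] w 0.114 q [-0.65  0.44  1.2  -0.    1.5   0.12]
t 35.35 floor z 0.0755 knobtop 0.1654 bar yaw 39.5 18
t 35.4 floor z 0.0752 knobtop 0.1649 bar yaw 40.3 18
```

Emit:
jog_arm(rows=[[[0,0,0,0,0,0,1],[0,0,0,0,0,0,1],[0,0,0,0,0,0,1],[0,0,0,0,0,0,1],[0,0,0,0,0,0,1],[0,0,0,0,0,0,1],[0,0,0,0,0,0,1],[0,0,0,0,0,0,1],[0,0,0,0,0,0,1],[0,0,0,0,0,0,1]]])

```text
time: 36.65
ee_pos: [0.5335, -0.3568, 0.1079]
eef_rot: [0.001, 0.928, -0.373, 0.004]
contact_force: [6.2, -8.9, 3.0]
width: 0.116
```

```bash
python3 l.py
```

```text
t 36.65 tcp [ 0.5335 -0.3568  0.1079] x [ 0.721 -0.693  0.008] z [ 0.006 -0.006 -1.   ] F [ 6.2 -8.9  3. ] T [-1.21 -0.95  0.07] w 0.116 q [-0.65  0.44  1.2  -0.    1.5   0.12]
t 36.7 floor z 0.0702 knobtop 0.1599 bar yaw 14.2 17
t 36.75 floor z 0.0705 knobtop 0.1595 bar yaw 39.2 18
```

Emit:
jog_arm(rows=[[[0,0,0,0,0,0.1,1],[0,0,0,0,0,0.2,1],[0,0,0,0,0,0.3,1],[0,0,0,0,0,0.4,1],[0,0,0,0,0,0.5,1],[0,0,0,0,0,0.56,1],[0,0,0,0,0,0.6,1],[0,0,0,0,0,0.63,1],[0,0,0,0,0,0.63,1],[0,0,0,0,0,0.63,1]]])

```text
time: 38.0
ee_pos: [0.5326, -0.3552, 0.1079]
eef_rot: [-0.0, 0.767, -0.642, 0.002]
contact_force: [-0.5, -0.2, 7.8]
width: 0.117
```

```bash
python3 l.py
```

```text
t 38.0 tcp [ 0.5326 -0.3552  0.1079] x [ 0.176 -0.984  0.003] z [ 0.003 -0.002 -1.   ] F [-0.5 -0.2  7.8] T [-0.06  0.11  0.51] w 0.117 q [-0.65  0.44  1.2  -0.    1.5   0.75]
t 38.05 floor z 0.0702 knobtop 0.1602 bar yaw 55.2 19
t 38.1 floor z 0.0703 knobtop 0.1602 bar yaw 51.7 21
```

Emit:
jog_arm(rows=[[[0,0,0,0,0,0,0.8],[0,0,0,0,0,0,0.6],[0,0,0,0,0,0,0.5],[0,0,0,0,0,0,0.4],[0,0,-0.02,0,0,0,0.4],[0,0,-0.06,0,0,0,0.4],[0,0,-0.11,0,0,0,0.2],[0,0,-0.15,0,0,0,0],[0,0,-0.17,0,0,0,0],[0,0,-0.17,0,0,0,0]]])

```text
time: 39.35
ee_pos: [0.5324, -0.355, 0.2794]
eef_rot: [-0.0, 0.767, -0.642, 0.003]
contact_force: [-0.3, -0.1, 0.1]
width: 1.003
```

Emit:
jog_arm(rows=[[[-0.04,-0.006,0,0,0,-0.16,0],[-0.09,-0.014,0,0,0,-0.32,0],[-0.14,-0.022,0,0,0,-0.48,0],[-0.19,-0.03,0,0,0,-0.64,0],[-0.25,-0.04,0,0,0,-0.8,0],[-0.31,-0.05,0,0,0,-0.96,0],[-0.37,-0.06,0,0,0,-1.12,0],[-0.43,-0.07,0,0,0,-1.28,0],[-0.49,-0.08,0,0,0,-1.44,0],[-0.5305,-0.0861,0,0,0,-1.6,0]]])

```text
time: 40.6
ee_pos: [0.5227, 0.1852, 0.2748]
eef_rot: [0.0, 0.994, 0.106, -0.001]
contact_force: [0.5, 0.9, 0.3]
width: 0.995
```

Emit:
jog_arm(rows=[[[0,0,0,0,0,-0.16,0],[0,0,0,0,0,-0.32,0],[0,0,0,0,0,-0.48,0],[0,0,0,0,0,-0.64,0],[0,0,0.02,0,0,-0.8,0],[0,0,0.04,0,0,-0.96,0],[0,0,0.06,0,0,-1.12,0],[0,0,0.08,0,0,-1.28,0],[0,0,0.1,0,0,-1.44,0],[0,0,0.12,0,0,-1.6,0]]])

```text
time: 41.85
ee_pos: [0.523, 0.1826, 0.1541]
eef_rot: [-0.001, 0.617, 0.787, -0.001]
contact_force: [1.4, 0.7, -0.3]
width: 0.999
```

```bash
cat > lid.py <<'E'
from h import *
import sys
pos,m=st()
zl=float(sys.argv[1]) if len(sys.argv)>1 else 0.
for n,sg in(("top",-1),("side",1)):
    p=r.get_image(n); W=cloud(p); save(p,f"lid{sys.argv[2] if len(sys.argv)>2 else ''}{n}.png",(180,150,420,330),3.2)
    for d in r.silhouettes("lid",p)[:3]:
        P=W[d["mask"]];P=P[~np.isnan(P[:,0])]; L=P[(P[:,2]>zl+.004)&(P[:,2]<zl+.014)]
        if len(L)<300 or len(L)>6000: continue
        H=cv2.convexHull((L[:,:2]*1000).astype(np.float32))[:,0]/1000
        c=np.median(L[:,:2],0)
        for _ in range(15):
            dd=np.hypot(*(L[:,:2]-c).T);a=np.arctan2(L[:,1]-c[1],L[:,0]-c[0]);A=[]
            for k in np.arange(-3.14,3.14,.1):
                s=(a>k)&(a<k+.1)&(dd<.13)
                if s.sum()>8:
                    e=np.percentile(dd[s],96)
                    if .085<e<.103: A.append((np.cos(k+.05),np.sin(k+.05),e-.0955))
            A=np.array(A)
            if len(A)<6: break
            c=c+.7*np.linalg.lstsq(A[:,:2],A[:,2],rcond=None)[0]
        dd=np.hypot(*(L[:,:2]-c).T);e=(dd>.103)&(dd<.14);a=np.arctan2(L[:,1]-c[1],L[:,0]-c[0])
        yaw=.5*np.angle(np.exp(2j*a[e]).mean())
        ears=[L[e&(np.cos(a-yaw-t)>.8)][:,:2].mean(0) for t in(0,np.pi)]; v=ears[0]-ears[1]
        print(n,round(d["conf"],2),len(L),"c",c.round(4),len(A),"yaw",yaw.round(3),"ears",np.round(ears,4).tolist(),"earyaw",np.arctan2(v[1],v[0]).round(3),"mid",np.mean(ears,0).round(4),"z",np.median(L[:,2]).round(4))
E
python3 lid.py 0 1; python3 l.py
```

```text
t 41.85 tcp [0.523  0.1826 0.1541] x [-0.238  0.971  0.   ] z [-0.002 -0.    -1.   ] F [ 1.4  0.7 -0.3] T [-0.02  0.01  0.  ] w 0.999 q [ 0.27  0.17  1.43  0.    1.55 -1.54]
top 0.82 1314 c [0.5208 0.1466] 2 yaw -1.069 ears [[nan, nan], [0.4975, 0.2611]] earyaw nan mid [nan nan] z 0.0086
side 0.79 1080 c [0.523  0.1803] 41 yaw -0.264 ears [[0.6362, 0.1485], [0.4098, 0.2095]] earyaw -0.263 mid [0.523 0.179] z 0.0082
side 0.52 1374 c [ 0.5303 -0.3017] 5 yaw -0.582 ears [[0.6189, -0.3797], [0.4559, -0.215]] earyaw -0.79 mid [ 0.5374 -0.2973] z 0.0067
side 0.29 416 c [ 0.3956 -0.6002] 1 yaw 1.261 ears [[0.4167, -0.4891], [nan, nan]] earyaw nan mid [nan nan] z 0.0096
t 42.05 tcp [0.5233 0.1827 0.1556] x [-0.229  0.973  0.   ] z [-0.001 -0.    -1.   ] F [-0.  -0.7  1. ] T [-0.04  0.02 -0.04] w 1.002 q [ 0.27  0.17  1.42  0.    1.55 -1.53]
t 42.1 floor z 0.0704 knobtop 0.16 bar yaw 11.2 107
t 42.15 floor z 0.0702 knobtop 0.1607 bar yaw 11.2 107lid.py:24: RuntimeWarning: Mean of empty slice.
  ears=[L[e&(np.cos(a-yaw-t)>.8)][:,:2].mean(0) for t in(0,np.pi)]; v=ears[0]-ears[1]
  ret = um.true_divide(
```

```bash
python3 - <<'E'
import numpy as np
W=np.load("ws.npy").reshape(-1,3); d=np.hypot(W[:,0]-.523,W[:,1]-.180)
for a,b in((.0,.008),(.01,.022),(.026,.03),(.03,.04),(.04,.05),(.05,.06),(.06,.08),(.08,.1)):
    z=W[(d>a)&(d<b)&(W[:,2]>.004)&(W[:,2]<.1),2]; print(a,b,np.percentile(z,[50,90,98,100]).round(4))
E
```

```text
0.0 0.008 [0.0629 0.0703 0.0722 0.0722]
0.01 0.022 [0.0461 0.0602 0.0611 0.0622]
0.026 0.03 [0.0188 0.0253 0.0331 0.0511]
0.03 0.04 [0.0084 0.016  0.0214 0.024 ]
0.04 0.05 [0.0087 0.0112 0.0166 0.0182]
0.05 0.06 [0.0088 0.0161 0.0221 0.0252]
0.06 0.08 [0.0089 0.0175 0.0219 0.0242]
0.08 0.1 [0.0083 0.0115 0.0185 0.0205]
```

Emit:
jog_arm(rows=[[[0,0,0.03,0,0,0,0.2],[0,0,0.05,0,0,0,0.2],[0,0,0.06,0,0,0,0.2],[0,0,0.06,0,0,0,0.2],[0,0,0.06,0,0,0,0.2],[0,0,0.06,0,0,0,0.2],[0,0,0.06,0,0,0,0.2],[0,0,0.06,0,0,0,0.2],[0,0,0.06,0,0,0,0.2],[0,0,0.06,0,0,0,0.2]]])

```text
time: 43.4
ee_pos: [0.5237, 0.1828, 0.0958]
eef_rot: [-0.0, 0.619, 0.785, 0.0]
contact_force: [0.3, -0.7, -0.3]
width: 0.803
```

Emit:
jog_arm(rows=[[[0,0,0.03,0,0,0,0.2],[0,0,0.055,0,0,0,0.2],[0,0,0.065,0,0,0,0.2],[0,0,0.0655,0,0,0,0.25],[0,0,0.0655,0,0,0,0.35],[0,0,0.0655,0,0,0,0.5],[0,0,0.0655,0,0,0,1],[0,0,0.0655,0,0,0,1],[0,0,0.0655,0,0,0,1],[0,0,0.0655,0,0,0,1]]], force=60)

```text
time: 44.65
ee_pos: [0.5244, 0.1833, 0.032]
eef_rot: [0.001, 0.619, 0.785, 0.001]
contact_force: [-1.6, 0.4, 5.1]
width: 0.525
```

```bash
python3 lid.py 0 2 2>/dev/null|grep -v "top"
```

```text
t 44.65 tcp [0.5244 0.1833 0.032 ] x [-0.233  0.973  0.001] z [ 0.002  0.001 -1.   ] F [-1.6  0.4  5.1] T [ 0.12  0.37 -0.03] w 0.525 q [ 0.27  0.29  1.54  0.    1.3  -1.54]
side 0.77 1070 c [0.5218 0.1797] 40 yaw -0.293 ears [[0.6354, 0.1455], [0.4083, 0.214]] earyaw -0.293 mid [0.5219 0.1797] z 0.0082
```

Emit:
jog_arm(rows=[[[0,0,0,0,0,0,1],[0,0,0,0,0,0,1],[0,0,-0.01,0,0,0,1],[0,0,-0.03,0,0,0,1],[0,0,-0.06,0,0,0,1],[0,0,-0.1,0,0,0,1],[0,0,-0.14,0,0,0,1],[0,0,-0.18,0,0,0,1],[0,0,-0.21,0,0,0,1],[0,0,-0.23,0,0,0,1]]], force=90)

```text
time: 46.1
ee_pos: [0.5233, 0.1825, 0.2609]
eef_rot: [-0.0, 0.62, 0.785, -0.0]
contact_force: [0.2, 0.2, -8.6]
width: 0.513
```

Emit:
jog_arm(rows=[[[-0.01,-0.002,0,0,0,-0.02,1],[-0.03,-0.006,0,0,0,-0.05,1],[-0.065,-0.0125,0,0,0,-0.1,1],[-0.105,-0.02,0,0,0,-0.15,1],[-0.15,-0.029,0,0,0,-0.22,1],[-0.195,-0.038,0,0,0,-0.29,1],[-0.24,-0.046,0,0,0,-0.35,1],[-0.28,-0.054,0,0,0,-0.41,1],[-0.31,-0.06,0,0,0,-0.45,1],[-0.3284,-0.0634,0,0,0,-0.47,1]]])

```text
time: 47.35
ee_pos: [0.5374, -0.1529, 0.2586]
eef_rot: [-0.002, 0.42, 0.908, -0.0]
contact_force: [-0.0, 1.6, -7.9]
width: 0.512
```

Emit:
jog_arm(rows=[[[0,0,0,0,0,0,1],[0,0,0,0,0,0,1],[0,0,0,0,0,0,1],[0,0,0,0,0,0,1],[0,0,0,0,0,0,1],[0,0,0,0,0,0,1],[0,0,0,0,0,0,1],[0,0,0,0,0,0,1],[0,0,0,0,0,0,1],[0,0,0,0,0,0,1]]])

```text
time: 48.6
ee_pos: [0.5384, -0.1514, 0.2603]
eef_rot: [0.0, 0.42, 0.908, 0.0]
contact_force: [0.3, 0.3, -8.3]
width: 0.514
```

```bash
python3 lid.py 0.23 3 2>/dev/null
```

```text
t 48.6 tcp [ 0.5384 -0.1514  0.2603] x [-0.648  0.762  0.   ] z [ 0.  0. -1.] F [ 0.3  0.3 -8.3] T [ 0.05  0.04 -0.02] w 0.514 q [-0.34  0.14  1.25  0.    1.75 -2.62]
top 0.56 961 c [ 0.5471 -0.153 ] 21 yaw 0.275 ears [[nan, nan], [0.4165, -0.1897]] earyaw nan mid [nan nan] z 0.2367
side 0.71 1407 c [ 0.5366 -0.1537] 40 yaw 0.18 ears [[0.652, -0.1351], [0.4191, -0.1762]] earyaw 0.175 mid [ 0.5355 -0.1556] z 0.2363
```

View pics/lid3side.png

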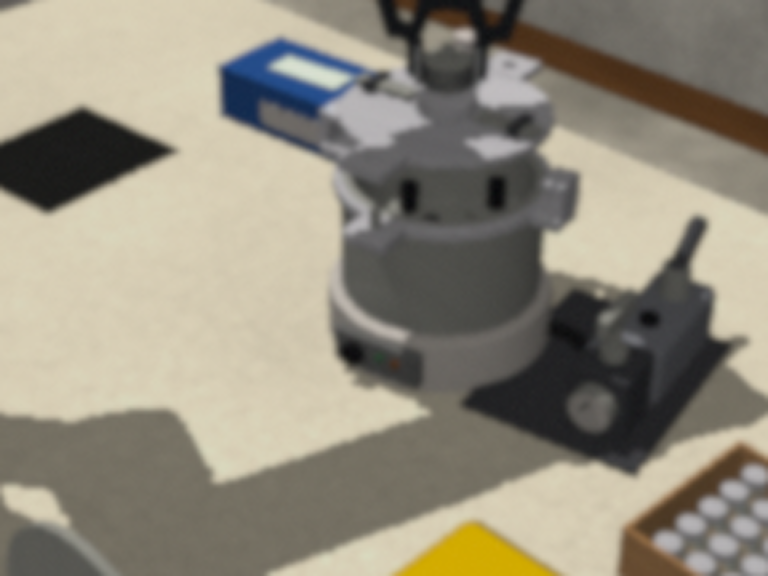

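Emit:
jog_arm(rows=[[[0,0,0.005,0,0,-0.015,1],[0,0,0.01,0,0,-0.015,1],[0,0,0.015,0,0,-0.015,1],[0,0,0.02,0,0,-0.015,1],[0,0,0.025,0,0,-0.015,1],[0,0,0.03,0,0,-0.015,1],[0,0,0.033,0,0,-0.015,1],[0,0,0.035,0,0,-0.015,1],[0,0,0.035,0,0,-0.015,1],[0,0,0.035,0,0,-0.015,1]]])

```text
time: 50.05
ee_pos: [0.5384, -0.1514, 0.2255]
eef_rot: [0.0, 0.413, 0.911, 0.0]
contact_force: [0.8, -0.4, -8.7]
width: 0.51
```

```bash
python3 lid.py 0.193 4 2>/dev/null
```

```text
t 50.05 tcp [ 0.5384 -0.1514  0.2255] x [-0.659  0.752 -0.   ] z [ 0. -0. -1.] F [ 0.8 -0.4 -8.7] T [ 0.01 -0.01 -0.06] w 0.51 q [-0.34  0.15  1.31  0.    1.68 -2.63]
top 0.75 1133 c [ 0.5028 -0.1451] 9 yaw 0.816 ears [[0.5774, -0.0666], [0.4116, -0.1939]] earyaw 0.655 mid [ 0.4945 -0.1303] z 0.2012
side 0.81 1436 c [ 0.5061 -0.172 ] 17 yaw 0.137 ears [[0.6205, -0.1642], [0.4024, -0.1677]] earyaw 0.016 mid [ 0.5115 -0.166 ] z 0.2014
```

Emit:
jog_arm(rows=[[[0,0,0.003,0,0,0,1],[0,0,0.005,0,0,0,1],[0,0,0.007,0,0,0,1],[0,0,0.009,0,0,0,1],[0,0,0.01,0,0,0,1],[0,0,0.011,0,0,0,1],[0,0,0.012,0,0,0,1],[0,0,0.012,0,0,0,1],[0,0,0.012,0,0,0,1],[0,0,0.012,0,0,0,1]]])

```text
time: 51.5
ee_pos: [0.5385, -0.1512, 0.2133]
eef_rot: [0.0, 0.413, 0.911, 0.0]
contact_force: [2.8, 2.0, -7.8]
width: 0.511
```

```bash
python3 -c "
from h import *
st()
p=r.get_image('side'); save(p,'peg.png',(270,150,400,240),6)"
```

```text
t 51.5 tcp [ 0.5385 -0.1512  0.2133] x [-0.659  0.752 -0.   ] z [ 0.  0. -1.] F [ 2.8  2.  -7.8] T [ 0.35 -0.53  0.06] w 0.511 q [-0.34  0.15  1.33  0.    1.66 -2.63]
```

View pics/peg.png

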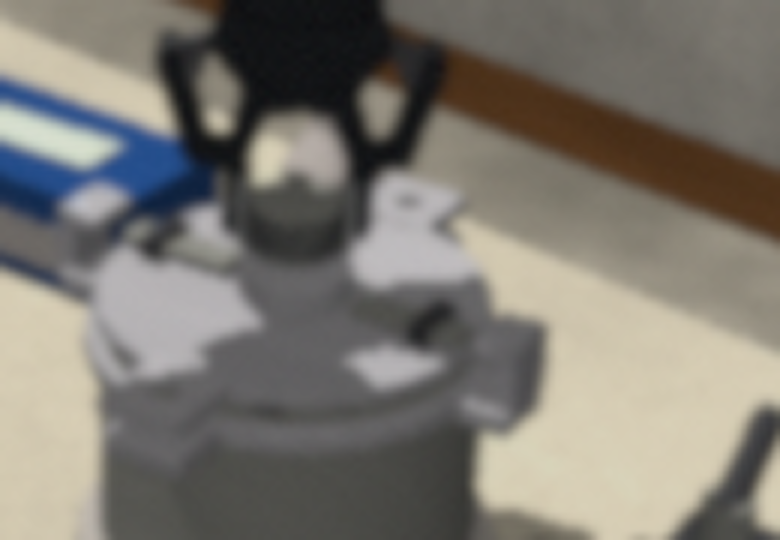

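Emit:
jog_arm(rows=[[[0,0.0005,0,0,0,0,1],[0,0.0008,0.001,0,0,0,1],[0,0.0008,0.003,0,0,0,1],[0,0.0008,0.005,0,0,0,1],[0,0.0008,0.006,0,0,0,1],[0,0.0008,0.007,0,0,0,1],[0,0.0008,0.008,0,0,0,1],[0,0.0008,0.009,0,0,0,1],[0,0.0008,0.0095,0,0,0,1],[0,0.0008,0.0095,0,0,0,1]]])

```text
time: 52.8
ee_pos: [0.539, -0.1508, 0.2037]
eef_rot: [-0.0, 0.413, 0.911, 0.0]
contact_force: [1.0, 1.4, -7.5]
width: 0.512
```

```bash
python3 -c "
from h import *
st()"
```

```text
t 52.8 tcp [ 0.539  -0.1508  0.2037] x [-0.659  0.752  0.   ] z [-0.  0. -1.] F [ 1.   1.4 -7.5] T [ 0.12 -0.12  0.06] w 0.512 q [-0.34  0.16  1.34  0.    1.64 -2.63]
```

Emit:
jog_arm(rows=[[[0,0,0.0005,0,0,0,1],[0,0,0.001,0,0,0,1],[0,0,0.0013,0,0,0,1],[0,0,0.0016,0,0,0,1],[0,0,0.0019,0,0,0,1],[0,0,0.0022,0,0,0,1],[0,0,0.0024,0,0,0,1],[0,0,0.0024,0,0,0,1],[0,0,0.0024,0,0,0,1],[0,0,0.0024,0,0,0,1]]])

```text
time: 54.05
ee_pos: [0.5391, -0.1508, 0.2022]
eef_rot: [0.0, 0.413, 0.911, 0.0]
contact_force: [-3.0, 2.8, 6.2]
width: 0.513
```

```bash
python3 -c "
from h import *
st()"
```

```text
t 54.05 tcp [ 0.5391 -0.1508  0.2022] x [-0.659  0.752 -0.001] z [ 0.001 -0.    -1.   ] F [-3.   2.8  6.2] T [0.59 0.68 0.03] w 0.513 q [-0.34  0.16  1.34  0.    1.64 -2.63]
```

Emit:
jog_arm(rows=[[[0,0,0.0002,0,0,0.15,1],[0,0,0.0005,0,0,0.32,1],[0,0,0.0007,0,0,0.49,1],[0,0,0.001,0,0,0.66,1],[0,0,0.0012,0,0,0.83,1],[0,0,0.0015,0,0,1.0,1],[0,0,0.0017,0,0,1.17,1],[0,0,0.002,0,0,1.34,1],[0,0,0.0022,0,0,1.5,1],[0,0,0.0024,0,0,1.6,1]]])

```text
time: 55.3
ee_pos: [0.5391, -0.1504, 0.1998]
eef_rot: [-0.0, 0.942, 0.337, 0.001]
contact_force: [-4.1, 4.9, 5.5]
width: 0.51
```

```bash
python3 -c "
from h import *
st()"
```

```text
t 55.3 tcp [ 0.5391 -0.1504  0.1998] x [0.773 0.634 0.001] z [ 0.001  0.001 -1.   ] F [-4.1  4.9  5.5] T [0.8  0.69 0.06] w 0.51 q [-0.34  0.16  1.35  0.    1.63 -1.03]
```

Emit:
jog_arm(rows=[[[0,0,0.0002,0,0,0.15,1],[0,0,0.0005,0,0,0.32,1],[0,0,0.0007,0,0,0.49,1],[0,0,0.001,0,0,0.66,1],[0,0,0.0012,0,0,0.83,1],[0,0,0.0015,0,0,1.0,1],[0,0,0.0017,0,0,1.17,1],[0,0,0.002,0,0,1.34,1],[0,0,0.0022,0,0,1.5,1],[0,0,0.0024,0,0,1.6,1]]])

```text
time: 56.55
ee_pos: [0.5396, -0.1504, 0.1974]
eef_rot: [-0.001, 0.898, -0.441, 0.001]
contact_force: [-2.1, 4.3, 5.1]
width: 0.516
```

Emit:
jog_arm(rows=[[[0,0,0.0002,0,0,0.15,1],[0,0,0.0005,0,0,0.32,1],[0,0,0.0007,0,0,0.49,1],[0,0,0.001,0,0,0.66,1],[0,0,0.0012,0,0,0.83,1],[0,0,0.0015,0,0,1.0,1],[0,0,0.0017,0,0,1.17,1],[0,0,0.002,0,0,1.32,1],[0,0,0.0022,0,0,1.45,1],[0,0,0.0022,0,0,1.5,1]]])

```text
time: 57.8
ee_pos: [0.5397, -0.1501, 0.1953]
eef_rot: [0.001, -0.36, 0.933, -0.0]
contact_force: [-2.6, 3.3, 5.3]
width: 0.508
```

```bash
python3 -c "
from h import *
st()"
```

```text
t 57.8 tcp [ 0.5397 -0.1501  0.1953] x [-0.741 -0.671 -0.002] z [ 0.002  0.    -1.   ] F [-2.6  3.3  5.3] T [0.52 0.33 3.42] w 0.508 q [-0.34  0.16  1.35  0.    1.62  2.07]
```

Emit:
jog_arm(rows=[[[0,0,0,0,0,0.02,1],[0,0,0,0,0,0.04,1],[0,0,0,0,0,0.06,1],[0,0,0,0,0,0.08,1],[0,0,0,0,0,0.1,1],[0,0,0,0,0,0.12,1],[0,0,0,0,0,0.12,1],[0,0,0,0,0,0.12,1],[0,0,0,0,0,0.12,1],[0,0,0,0,0,0.12,1]]])

```text
time: 59.05
ee_pos: [0.5395, -0.1497, 0.1958]
eef_rot: [0.001, -0.302, 0.953, 0.001]
contact_force: [-2.6, 7.1, 9.5]
width: 0.508
```

```bash
python3 -c "
from h import *
st()"
```

```text
t 59.05 tcp [ 0.5395 -0.1497  0.1958] x [-0.818 -0.576 -0.003] z [ 0.002  0.002 -1.   ] F [-2.6  7.1  9.5] T [1.65 0.78 0.04] w 0.508 q [-0.34  0.16  1.35  0.    1.63  2.19]
```

Emit:
jog_arm(rows=[[[0,0,0,0,0,0,0.45],[0,0,0,0,0,0,0.35],[0,0,0,0,0,0,0.25],[0,0,0,0,0,0,0.2],[0,0,0,0,0,0,0.2],[0,0,-0.03,0,0,0,0.2],[0,0,-0.07,0,0,0,0.2],[0,0,-0.11,0,0,0,0.2],[0,0,-0.14,0,0,0,0.2],[0,0,-0.15,0,0,0,0.2]]])

```text
time: 60.3
ee_pos: [0.5393, -0.151, 0.3465]
eef_rot: [0.001, -0.301, 0.954, -0.001]
contact_force: [-0.2, 0.4, 0.2]
width: 0.798
```

```bash
python3 - <<'E'
from h import *
st()
for n,c in(("side",(.5366,-.1535)),("top",(.5391,-.1476))):
    p=r.get_image(n);W=cloud(p); d=np.hypot(W[...,0]-c[0],W[...,1]-c[1])
    z=W[(d>.010)&(d<.021)&(W[...,2]>.19)&(W[...,2]<.26),2]; h=np.histogram(z,bins=np.arange(.19,.25,.002)); print(n,[(round(x,3),k) for k,x in zip(*h) if k],"stud",W[(d<.007)&(W[...,2]<.27)][:,2].max() if ((d<.007)&(W[...,2]<.27)).any() else None)
    s=(d>.04)&(d<.09)&(W[...,2]>.165)&(W[...,2]<.186);print("plate z",np.median(W[s][:,2]).round(4))
    for t,nm in((.197,"peg+"),(.197+np.pi,"peg-")):
        e=c+np.array([np.cos(t),np.sin(t)])*.112; k=np.hypot(W[...,0]-e[0],W[...,1]-e[1])<.018; q=W[k]; print(nm,"ear z",np.nanpercentile(q[:,2],[20,50,90]).round(4))
    save(p,"fin"+n+".png",(270,150,420,250) if n=="side" else (290,165,440,275),5.2)
E
```

```text
t 60.3 tcp [ 0.5393 -0.151   0.3465] x [-0.818 -0.575 -0.002] z [ 0.003 -0.001 -1.   ] F [-0.2  0.4  0.2] T [ 0.   -0.04  0.04] w 0.798 q [-0.34  0.16  1.06  0.    1.92  2.19]
side [(np.float64(0.19), np.int64(3)), (np.float64(0.192), np.int64(7)), (np.float64(0.194), np.int64(11)), (np.float64(0.196), np.int64(6)), (np.float64(0.198), np.int64(4)), (np.float64(0.2), np.int64(7)), (np.float64(0.202), np.int64(7)), (np.float64(0.204), np.int64(4)), (np.float64(0.206), np.int64(3)), (np.float64(0.208), np.int64(6)), (np.float64(0.21), np.int64(7)), (np.float64(0.212), np.int64(8)), (np.float64(0.214), np.int64(5)), (np.float64(0.216), np.int64(7)), (np.float64(0.218), np.int64(9)), (np.float64(0.22), np.int64(14)), (np.float64(0.222), np.int64(24)), (np.float64(0.224), np.int64(16)), (np.float64(0.226), np.int64(3))] stud 0.24223317676523393
plate z 0.1786
peg+ ear z [0.1788 0.1798 0.1855]
peg- ear z [0.0474 0.5724 0.63  ]
top [(np.float64(0.216), np.int64(2)), (np.float64(0.218), np.int64(13)), (np.float64(0.22), np.int64(23)), (np.float64(0.222), np.int64(30)), (np.float64(0.224), np.int64(28)), (np.float64(0.226), np.int64(9)), (np.float64(0.228), np.int64(2)), (np.float64(0.23), np.int64(1))] stud 0.2458905262060509
plate z 0.1785
peg+ ear z nan
peg- ear z [0.6315 0.6364 0.6434]
  return np.nanmean(a, axis, out=out, keepdims=keepdims)
```

View pics/finside.png

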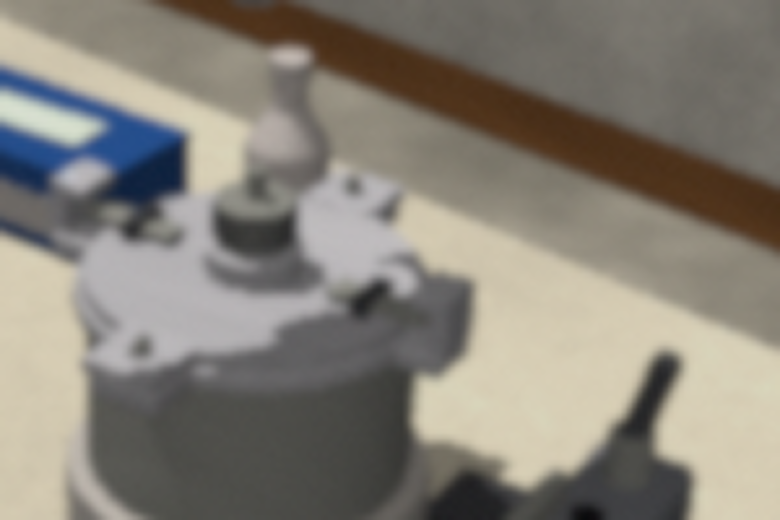

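Emit:
jog_arm(rows=[[[0,0,0.01,0,0,-0.17,0.2],[0,0,0.02,0,0,-0.34,0.2],[0,0,0.04,0,0,-0.5,0.2],[0,0,0.06,0,0,-0.67,0.2],[0,0,0.08,0,0,-0.84,0.2],[0,0,0.1,0,0,-1.0,0.2],[0,0,0.12,0,0,-1.15,0.2],[0,0,0.14,0,0,-1.2,0.2],[0,0,0.1495,0,0,-1.2,0.2],[0,0,0.1495,0,0,-1.2,0.2]]])

```text
time: 61.65
ee_pos: [0.5384, -0.1506, 0.1935]
eef_rot: [0.0, 0.787, -0.617, -0.001]
contact_force: [-0.7, 0.4, 0.7]
width: 0.797
```

Emit:
jog_arm(rows=[[[0,0,0,0,0,0,0.3],[0,0,0,0,0,0,0.4],[0,0,0,0,0,0,0.5],[0,0,0,0,0,0,1],[0,0,0,0,0,0,1],[0,0,0,0,0,0,1],[0,0,0,0,0,0.03,1],[0,0,0,0,0,0.06,1],[0,0,0,0,0,0.06,1],[0,0,0,0,0,0.06,1]]], force=110)

```text
time: 62.9
ee_pos: [0.5392, -0.1504, 0.1964]
eef_rot: [-0.001, 0.768, -0.64, 0.0]
contact_force: [-2.5, 2.1, 4.8]
width: 0.506
```

```bash
python3 -c "
from h import *
st()"
```

```text
t 62.9 tcp [ 0.5392 -0.1504  0.1964] x [ 0.181 -0.984 -0.   ] z [ 0.002  0.    -1.   ] F [-2.5  2.1  4.8] T [ 0.49  0.4  -0.  ] w 0.506 q [-0.34  0.16  1.35  0.    1.63  1.05]
```

Emit:
jog_arm(rows=[[[0,0,0,0,0,0.03,1],[0,0,0,0,0,0.06,1],[0,0,0,0,0,0.09,1],[0,0,0,0,0,0.12,1],[0,0,0,0,0,0.15,1],[0,0,0,0,0,0.18,1],[0,0,0,0,0,0.2,1],[0,0,0,0,0,0.2,1],[0,0,0,0,0,0.2,1],[0,0,0,0,0,0.2,1]]])

```text
time: 64.15
ee_pos: [0.5392, -0.1503, 0.1961]
eef_rot: [0.001, -0.701, 0.714, -0.0]
contact_force: [-2.9, 3.2, 5.8]
width: 0.509
```

```bash
python3 -c "
from h import *
st()"
```

```text
t 64.15 tcp [ 0.5392 -0.1503  0.1961] x [-0.018 -1.    -0.001] z [ 0.001  0.001 -1.   ] F [-2.9  3.2  5.8] T [0.58 0.43 0.  ] w 0.509 q [-0.34  0.16  1.35  0.    1.63  1.25]
```

Emit:
jog_arm(rows=[[[0,0,0,0,0,0.03,1],[0,0,0,0,0,0.06,1],[0,0,0,0,0,0.1,1],[0,0,0.0001,0,0,0.14,1],[0,0,0.0002,0,0,0.18,1],[0,0,0.0002,0,0,0.22,1],[0,0,0.0003,0,0,0.26,1],[0,0,0.0003,0,0,0.3,1],[0,0,0.0004,0,0,0.34,1],[0,0,0.0004,0,0,0.38,1]]])

```text
time: 65.4
ee_pos: [0.5392, -0.1496, 0.1957]
eef_rot: [0.001, -0.556, 0.831, 0.0]
contact_force: [-3.6, 3.4, 5.7]
width: 0.505
```

```bash
python3 -c "
from h import *
st()"
```

```text
t 65.4 tcp [ 0.5392 -0.1496  0.1957] x [-0.383 -0.924 -0.001] z [ 0.001  0.001 -1.   ] F [-3.6  3.4  5.7] T [0.49 0.64 3.85] w 0.505 q [-0.34  0.16  1.35  0.    1.63  1.63]
```

Emit:
jog_arm(rows=[[[0,0,0,0,0,0,1],[0,0,0,0,0,0,1],[0,0,0,0,0,0,0.45],[0,0,0,0,0,0,0.3],[0,0,0,0,0,0,0.2],[0,0,0,0,0,0,0.1],[0,0,-0.02,0,0,0,0.1],[0,0,-0.06,0,0,0,0.1],[0,0,-0.11,0,0,0,0.1],[0,0,-0.15,0,0,0,0.1]]])

```text
time: 66.65
ee_pos: [0.5389, -0.1511, 0.3467]
eef_rot: [0.0, -0.553, 0.833, -0.001]
contact_force: [-0.0, -0.1, 0.2]
width: 0.903
```

Emit:
jog_arm(rows=[[[0.05,0,-0.01,0,0,0,0.1],[0.1,0,-0.01,0,0,0,0.1],[0.15,0,-0.01,0,0,0,0.1],[0.15,0,-0.01,0,0,0,0.1],[0.15,0,-0.01,0,0,0,0.1],[0.15,0,-0.01,0,0,0,0.1],[0.15,0,-0.01,0,0,0,0.1],[0.15,0,-0.01,0,0,0,0.1],[0.15,0,-0.01,0,0,0,0.1],[0.15,0,-0.01,0,0,0,0.1]]])

```text
time: 67.9
ee_pos: [0.4808, -0.289, 0.3545]
eef_rot: [0.0, -0.553, 0.833, 0.0]
contact_force: [-0.1, 0.1, -0.9]
width: 0.902
```

```bash
python3 lid.py 0.170 5 2>/dev/null; python3 - <<'E'
from h import *
for n in("top","side"):
    p=r.get_image(n);W=cloud(p)
    V=W[(np.hypot(W[...,0]-.5325,W[...,1]+.354)<.045)&(W[...,2]>.115)&(W[...,2]<.14)]
    print(n,"bar",len(V),cv2.minAreaRect((V[:,:2]*1000).astype(np.float32)) if len(V)>9 else "")
    for k in("spray_bottle","glove_box","vial_carton"):
        for d in r.silhouettes(k,p)[:1]:
            P=W[d["mask"]];P=P[~np.isnan(P[:,0])];print(k,round(d["conf"],2),np.median(P,0).round(3))
    if n=="top": save(p,"fintop2.png",(290,160,450,285),5)
E
```

```text
t 67.9 tcp [ 0.4808 -0.289   0.3545] x [-0.388 -0.922 -0.   ] z [ 0.  0. -1.] F [-0.1  0.1 -0.9] T [-0.05 -0.    0.02] w 0.902 q [-0.61  0.17  1.03  0.    1.94  1.36]
side 0.73 1491 c [ 0.5023 -0.1827] 15 yaw 0.463 ears [[0.6071, -0.1403], [nan, nan]] earyaw nan mid [nan nan] z 0.1785
top bar 0 
spray_bottle 0.58 [0.769 0.039 0.111]
glove_box 0.73 [0.726 0.238 0.07 ]
vial_carton 0.71 [ 0.455 -0.578  0.036]
side bar 97 ((533.96435546875, -357.041748046875), (60.57746505737305, 13.279708862304688), 9.23465347290039)
spray_bottle 0.79 [0.77 0.03 0.12]
glove_box 0.85 [0.704 0.235 0.068]
vial_carton 0.72 [ 0.455 -0.573  0.039]
```

View pics/fintop2.png

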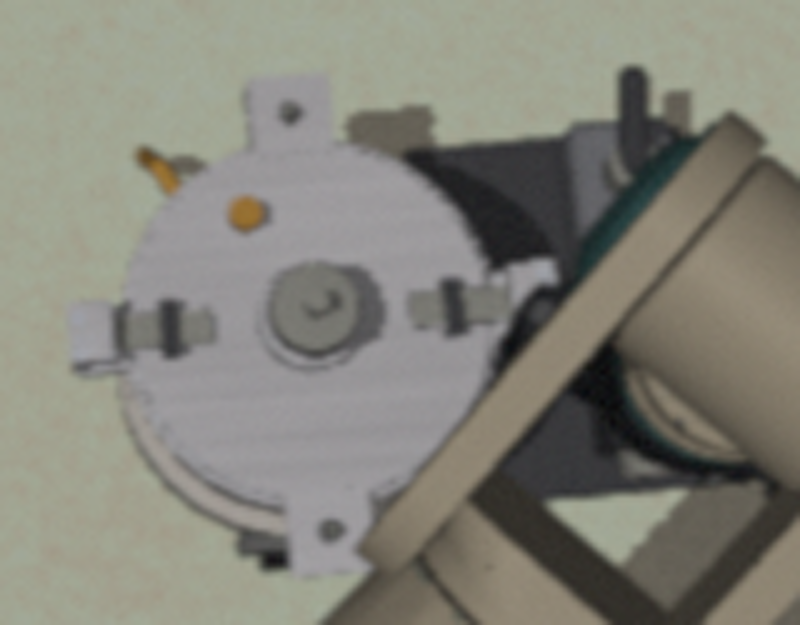

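```bash
python3 -c "
from h import *
st(); print(r.close_job())"
```

```text
t 68.5 tcp [ 0.4807 -0.2891  0.3545] x [-0.388 -0.922 -0.   ] z [ 0.  0. -1.] F [-0.8 -0.3 -0.4] T [ 0.01  0.02 -0.01] w 0.897 q [-0.61  0.17  1.03  0.    1.94  1.36]
the job is handed in; nothing more can be done
None
```

The steriliser is ready and the job was handed in at about 68 s of the 210 s allowed; no verdict came back.

- **Canisters:** Three were on the mat, one tall and two short. All three now stand in the basket; they were upright when I last looked before lowering it. I could not check them again once the lid was on.
- **Lowering:** I opened the valve about 0.6 rad. The basket sank at about 1.7 cm/s until it stopped right down, then I turned the valve back to its stop.
- **Valve check:** The two cameras disagree slightly on the shut valve bar, giving 11.2° and 9.2°. The steriliser itself is at 11.3°, so both fit a shut valve within the tolerance.
- **Lid:** It is home on its pegs, with both peg tips showing through the ears and both locking bars under the keepers. My automatic fit of the lid's centre failed in the last pictures because the arm and keepers hid parts of it. So this rests on the picture, the plate's measured height (top face at 178.5 mm, 178 expected) and the contact felt on seating.
- **Hand nut:** I turned it about 5.4 rad in all. Twice it met a hard stop at 3.4 to 3.9 N m, against about 0.06 N m when running free. The torque fell to nearly zero whenever the arm paused, which I take to be the fingers slipping on the nut. Its top measures about 52 to 53 mm above the rim, which fits tight (52 mm) but is only good to about 1 mm.
- **Bystanders:** The bottle, glove box and vial carton are within about 2 cm of where they started by the camera readings, which is inside the 4 cm limit. The robot was clear of everything at the end.

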